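# Release the ratchet arbor press and take out the bushed link

## Task

A bush has just been pressed into the red-brown link on the ratchet arbor press, and the ram's pilot is still down in its bore. Throw the pawl over, out of the ratchet wheel, so that it stays clear; then turn the handwheel backward until the pilot stands at least 15 mm clear above the link, and only then draw the link out of the throat and lay it flat inside the aluminium tray. Do not drag the link against the pilot, drop it or disturb the other things, and leave the ram up and the pawl thrown back.

Things in the scene. Friction and masses are not known exactly. Their poses are not given: they have to be found in the camera images.
- press: grey-green bench arbor press, fixed. Origin on the vertical ram axis at table level. -x points out of the open throat (front), +x to the column (85 to 153 mm behind the ram axis, 56 wide), +y to the handwheel's side, -y to the ratchet's. Bed plate: top 45 mm above the table, x -95 to +55 mm, 80 wide. Head: z 140 to 252 mm, x -32 to +106, y -30 to +30.
- ram: steel ram, 24 mm square, which slides up and down in the head, with a round pilot nose (12 mm across, 18 mm long) below it. Origin: centre of the pilot's lower end. The pilot starts 10 to 14 mm deep in the bush's bore.
- handwheel (a joint): turn of handwheel, pinion and ratchet wheel about the press's +y: 0 ram down (starts 0 to 0.2 rad), growing as the wheel goes backward (its top moves to the press's +x), raising the ram 20 mm per rad; stop at 2.25. Stays where left; about 0.6 N m turns it backward. With the pawl in, it locks near 0.35 rad. Wheel: 165 mm across, 45 to 60 mm to the press's +y.
- wheel_axis (a point): point on the handwheel's axis level with the middle of the crank handle's length: in the press's frame x +32 mm, y +105 mm, height 197 mm.
- handle_grip (a point): middle of the handwheel's red crank handle: a round grip 24 mm across, 80 mm long, parallel to the press's y (65 to 145 mm to +y), 72 mm from the wheel's axis. With the joint at 0 it stands 45 degrees above the axis towards the throat; turning backward carries it over the top towards the column.
- pawl (a joint): lift of the throw-over pawl about the press's +y through pawl_pivot: 0 to 0.1 with its tip in the ratchet's teeth, growing as its knob is pushed to the press's +x; it balances near 0.75 rad, falls back into the teeth below that and over onto its rest pin (1.40 rad, free of the wheel) above it. Takes under 2 N at the knob.
- pawl_knob (a point): centre of the yellow ball knob (22 mm across) on a 7 mm stem, 62 mm from the pawl's pivot. With the pawl in, it stands above the pivot and leans 30 degrees to the press's -x; height about 294 mm, 43 mm to the press's -y. Thrown over it leans 50 degrees to +x, height about 280 mm.
- pawl_pivot (a point): pawl's pivot on the side of the head: in the press's frame x +87 mm, y -43 mm, height 240 mm.
- link: red-brown link arm, 0.4 kg: two round eyes 48 mm across and 30 mm high, 150 mm apart, joined by a straight shank 18 mm wide and 22 mm high, flush with the eyes' underside. Origin: centre of the underside of the bushed eye, which starts under the ram on the bed; the other eye lies 150 mm along its -x, out in front of the press. Brass bush flush in the first eye, bore 20 mm. z up.
- link_mid (a point): underside of the link midway between its eyes, near its centre of mass.
- tray: shallow open aluminium tray fixed to the table, 136 (x) x 256 (y) mm outside, 18 mm high, walls and floor 3 mm. Origin: centre of its underside; long side along its y.
- spare_link: another link without bush, lying on the table: leave alone.
- bush_a: loose brass bush, 31 mm across, 30 mm high: leave alone.
- bush_b: a second loose brass bush: leave alone.
- hammer: hammer lying on the table: leave alone.
- wrench: wrench lying on the table: leave alone.
- grease_tin: blue-grey tin, 72 mm across, 85 mm high: leave alone.
- drift: upright steel drift, 26 mm across, 75 mm high: leave alone.
Things that resemble listed ones, but are neither listed nor needed, are in the scene too. Leave any blue look-alike of the link alone.

How it is judged:
By the outcome, as a careful person would: the job done as asked, in the order asked, and still so for the second after the job is handed in, with the robot touching nothing.
It also fails if it takes over 61 s, if anything falls off the work surface, if the arm or the gripper's body presses on something with over 40 N, if the wrist force passes 120 N, or if a joint passes its speed limit or range.

## Robot

A 7-joint arm with a two-finger parallel gripper is mounted at the origin on the work surface. World frame = base frame: x ahead of the robot, y to its left, z up, the work surface at z = 0. Lengths are in m, angles in rad, forces in N, time in s.
With the tool pointing down it reaches from about 0.425 to 0.8 m from the base axis. Payload 8.3 kg.
Tool frame: the origin (TCP) lies at the centre of the arm's flange, where the gripper is bolted on; the fingertips stand ctrl.finger_overhang ahead of it and the grasp point (between the pads) lies 155 mm ahead of it (ctrl.finger_overhang is the distance from the TCP to the fingertips, in m); z points along the fingers, x is the direction in which the jaws open and shut, and the axes are right-handed (so a half turn about z gives the same grasp; the last joint's range is limited). The gripper opens to 85 mm and grips with 20 to 120 N. Pads are 22 mm wide; open, the fingers measure 114 mm over their backs; the gripper's body (76 mm by 85 mm) begins 54 mm behind the grasp point. The pads swing forward as they close: fully open they stand 13 mm farther back than shut.
Start: joints at [-1.265, 0.383, 0.016, 1.37, -0.006, 1.388, -0.046], TCP at [0.225, 0.583, 0.405] pointing down, gripper open.
Joint ranges: [-2.95, 2.95], [-0.25, 2.06], [-1.52, 1.56], [0.18, 2.33], [-1.44, 4.58], [0.02, 2.06], [-3.01, 3.01]. Speed limits (rad/s): [2.39, 2.39, 3.01, 3.01, 3.14, 3.14, 3.14].

## Interface

Orientations are given as a unit quaternion [x, y, z, w].
In Python, from bench import status, cams, ticket, ctrl gives the robot as it stands.
- The arm moves only by the shell command python3 -m inch 'ROWS'. ROWS is JSON, a list of rows, each a list of 7 numbers: the finger opening in m, from 0 to 0.0854, then the shift along the tool's x, y, z in m, then the turn, a rotation vector about the tool's x, y, z in degrees. A call has 1 to 8 rows; each row is the pose to reach, as a shift and turn from the pose measured when the call began, along the tool's axes at that moment; what a row does not reach only later rows make up. A row lasts 1/8 s, in which the tool goes at most 62.5 mm and 10.7 degrees, less where a joint would pass 70% of its speed; a pose out of reach is approached as far as the arm can. A call with a gripper value outside its range is refused whole. The fingers move at their own pace and stop on an object; the grip force is fixed at half the most. Time passes only in rows, so rows that repeat a pose let the fingers close. It gives the time, the measured TCP pose, the force and the opening at its end, in the units of the state.
- status.state(): the state, without advancing time (a new reading comes with each control period).
- cams.capture(name): name is "side" or "top" or "wrist"; returns (picture, depth): 420x560x3 uint8, red, green, blue; 420x560 float32, m along the optical axis (not along the pixel's ray), 0 where there is no reading.
- cams.camera_params(name): a dict with "intrinsics" (3x3 intrinsics, pixels), "world_to_cam" (4x4, takes a point from world to camera coordinates); the wrist camera has in their place "T_tool_cam" (4x4, takes a point from camera to tool coordinates, whose origin is the TCP and whose axes are the tool frame's). Camera axes: x right, y down, z forward; pixel columns grow to the right and rows downward; lengths in m; the calibration is good to about 2 mm. A picture is of the moment at which its call begins: read the wrist's pose just before it. camera_params takes no time and is no camera call.
- ticket.job_done(): hands the job in, once; it reports no verdict.
The state is a dict: "t": time; "qpos": joint angles; "joint_vel": joint speeds; "tau": joint torques, N m; "tool_pos": TCP position; "orientation": TCP orientation; "ft_force": force on the tool from outside, world axes, zero at the start; "moment": the same for the moment, N m; "grip_width": finger opening in m.
Only numpy, scipy, OpenCV 4.12 (cv2) and the standard library are available. Lean on these libraries where they do the work, as an engineer would, in place of code of your own. Each camera call takes 0.05 s, during which the arm holds its last target.

## Working session

There is one attempt and no reset: what is moved stays moved. The work goes in short steps, Python scripts to look and compute and a shell command to move; the robot and the scene stay as the last step left them, time stands still between calls to the robot, and variables do not carry over. Pictures are saved under pics/ and viewed, and the job is handed in when it is done.

```bash
ls; mkdir -p pics; python3 - <<'E'
from bench import status,cams,ctrl
import cv2
s=status.state()
for k,v in s.items(): print(k,v)
print(ctrl.finger_overhang)
for n in ("side","top","wrist"):
    p,d=cams.capture(n); cv2.imwrite(f"pics/{n}0.png",p[:,:,::-1]); import numpy as np; np.save(f"pics/{n}0.npy",d); np.save(f"pics/{n}0rgb.npy",p)
    print(n,cams.camera_params(n))
E
```

```text
pics
t 0.0
qpos [-1.26491398  0.38423307  0.01641288  1.37117273 -0.00630475  1.38814503
 -0.04652207]
joint_vel [ 7.23803369e-05 -1.10076055e-03 -6.89508963e-04 -3.69567611e-04
  4.16544706e-04 -1.28552938e-03  1.80040151e-04]
tau [-3.58824855e-04 -6.27603650e+01  8.43718462e-01 -3.71824801e+01
  1.64902210e-02  1.43450694e-02 -7.17187640e-05]
tool_pos [0.22522132 0.58283866 0.40367358]
orientation [ 8.24764930e-01  5.65474933e-01 -7.74568350e-04  5.57247253e-04]
ft_force [-0.84413014  0.00494924  0.45954476]
moment [-0.04479121 -0.02144061 -0.02080282]
grip_width 0.08540893061464573
0.1734
side {'intrinsics': array([[426.60844468,   0.        , 284.87472685],
       [  0.        , 426.60844468, 204.83703338],
       [  0.        ,   0.        ,   1.        ]]), 'world_to_cam': array([[ 0.71028264, -0.70382955,  0.01106988, -0.3435679 ],
       [-0.44271227, -0.4588873 , -0.77034297,  0.3642801 ],
       [ 0.54726997,  0.54226047, -0.63753366,  1.08859709],
       [ 0.        ,  0.        ,  0.        ,  1.        ]])}
top {'intrinsics': array([[391.48369896,   0.        , 279.64400
[... 203 characters left out ...]
862, -0.00261069, -0.16015377,  0.4809871 ],
       [ 0.16013131,  0.00728277, -0.98706886,  1.25510099],
       [ 0.        ,  0.        ,  0.        ,  1.        ]])}
wrist {'intrinsics': array([[321.24909529,   0.        , 279.17474596],
       [  0.        , 321.24909529, 212.530681  ],
       [  0.        ,   0.        ,   1.        ]]), 'T_tool_cam': array([[ 9.99999922e-01, -1.48512099e-04, -3.65597382e-04,
         1.49386831e-04],
       [ 2.53092581e-04,  9.52201605e-01,  3.05470192e-01,
        -7.84056433e-02],
       [ 3.02756394e-04, -3.05470261e-01,  9.52201569e-01,
         3.06917947e-02],
       [ 0.00000000e+00,  0.00000000e+00,  0.00000000e+00,
         1.00000000e+00]])}
```

View pics/side0.png

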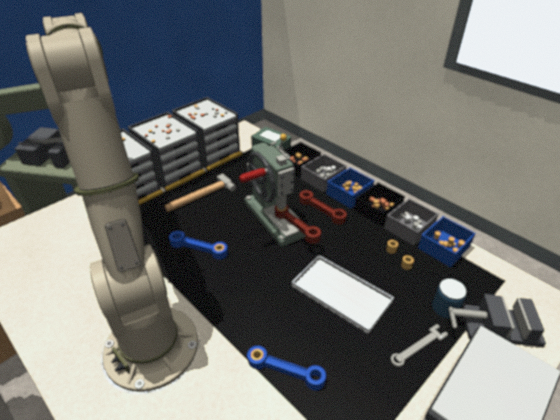

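View pics/top0.png

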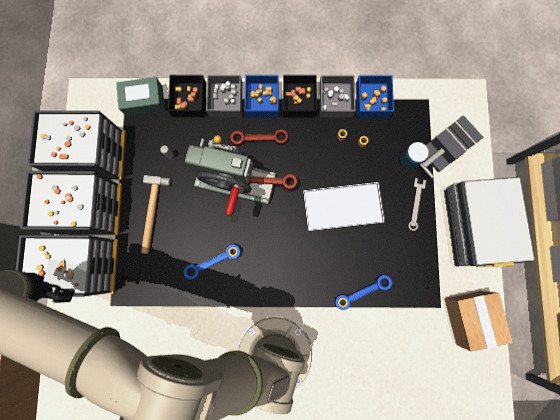

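View pics/wrist0.png

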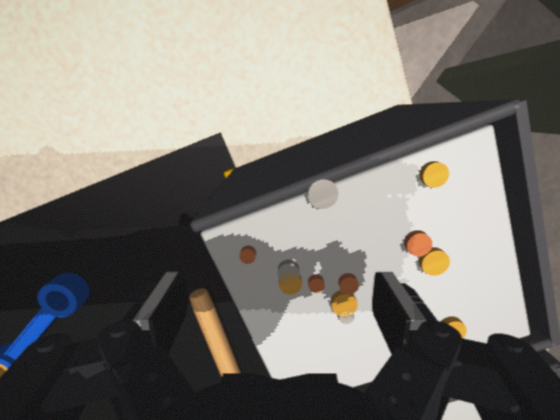

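```bash
cat > h.py <<'E'
import numpy as np,cv2
from bench import status,cams
from scipy.spatial.transform import Rotation as R
def W(n,d):
    P=cams.camera_params(n);K=P["intrinsics"];T=P["world_to_cam"]
    v,u=np.mgrid[:d.shape[0],:d.shape[1]]
    c=np.stack([(u-K[0,2])/K[0,0]*d,(v-K[1,2])/K[1,1]*d,d],-1)
    return (c-T[:3,3])@T[:3,:3]
def proj(n,p):
    P=cams.camera_params(n);c=P["world_to_cam"]@np.append(p,1);q=P["intrinsics"]@c[:3];return q[:2]/q[2]
def Wwrist(d,s):
    P=cams.camera_params("wrist");K=P["intrinsics"]
    v,u=np.mgrid[:d.shape[0],:d.shape[1]]
    c=np.stack([(u-K[0,2])/K[0,0]*d,(v-K[1,2])/K[1,1]*d,d],-1)
    T=P["T_tool_cam"];t=c@T[:3,:3].T+T[:3,3]
    return t@R.from_quat(s["orientation"]).as_matrix().T+s["tool_pos"]
def press(p,o,yaw):
    c,s=np.cos(yaw),np.sin(yaw);p=np.asarray(p,float)
    return np.array([o[0]+c*p[0]-s*p[1],o[1]+s*p[0]+c*p[1],p[2]])
E
python3 - <<'E'
from h import *
for n,b in(("top",(120,120,320,230)),("side",(150,110,350,250))):
    p=np.load(f"pics/{n}0rgb.npy");x0,y0,x1,y1=b
    cv2.imwrite(f"pics/{n}0z.png",cv2.resize(p[y0:y1,x0:x1,::-1],None,fx=4,fy=4,interpolation=cv2.INTER_CUBIC))
    X=W(n,np.load(f"pics/{n}0.npy"))
    hsv=cv2.cvtColor(p,cv2.COLOR_RGB2HSV)
    H,S,V=[hsv[...,i].astype(int) for i in range(3)]
    red=((H<9)|(H>174))&(S>110)&(V>50)
    k,lab,st,ce=cv2.connectedComponentsWithStats(red.astype(np.uint8))
    for i in range(1,k):
        if st[i,4]>25:
            q=X[lab==i]; print(n,"red",ce[i].round(1),st[i,4],np.median(q,0).round(3),q.min(0).round(3),q.max(0).round(3))
    yel=(abs(H-24)<6)&(S>150)&(V>120)
    k,lab,st,ce=cv2.connectedComponentsWithStats(yel.astype(np.uint8))
    for i in range(1,k):
        if st[i,4]>8:
            q=X[lab==i]; print(n,"yel",ce[i].round(1),st[i,4],np.median(q,0).round(3))
E
```

```text
top red [258.  136.8] 442 [0.72  0.063 0.027] [ 0.274 -0.037  0.001] [0.758 0.159 1.316]
top red [276.3 180.6] 340 [ 0.558 -0.008  0.07 ] [ 0.274 -0.072 -0.004] [0.587 0.082 1.316]
top red [231.7 201. ] 243 [0.457 0.116 0.263] [ 0.274 -0.022 -0.002] [0.511 0.173 1.316]
top yel [122.1 138.2] 44 [0.717 0.534 0.018]
top yel [216.9 138.8] 42 [0.617 0.154 0.307]
top yel [119.8 168.8] 48 [0.608 0.533 0.019]
top yel [118.3 193.1] 56 [0.524 0.533 0.018]
top yel [115.8 224.5] 50 [0.418 0.534 0.018]
top yel [114.3 248.6] 55 [0.335 0.533 0.018]
top yel [503.6 263.9] 50 [ 0.289 -0.678  0.137]
side red [251.7 174.5] 229 [0.457 0.11  0.261] [ 0.419  0.095 -0.001] [0.68  0.423 0.269]
side red [322.7 205.4] 472 [0.72  0.05  0.025] [-0.19  -0.665 -0.002] [0.779 0.179 0.978]
side red [303.9 226.6] 386 [ 0.558 -0.014  0.069] [ 0.53  -0.071 -0.003] [0.648 0.093 0.081]
side yel [282.9 136.4] 11 [0.616 0.147 0.305]
side yel [232.5 155. ] 10 [0.704 0.528 0.019]
side yel [197.4 172.1] 15 [0.531 0.529 0.017]
side yel [154.9 193. ] 14 [0.343 0.53  0.017]
```

View pics/top0z.png

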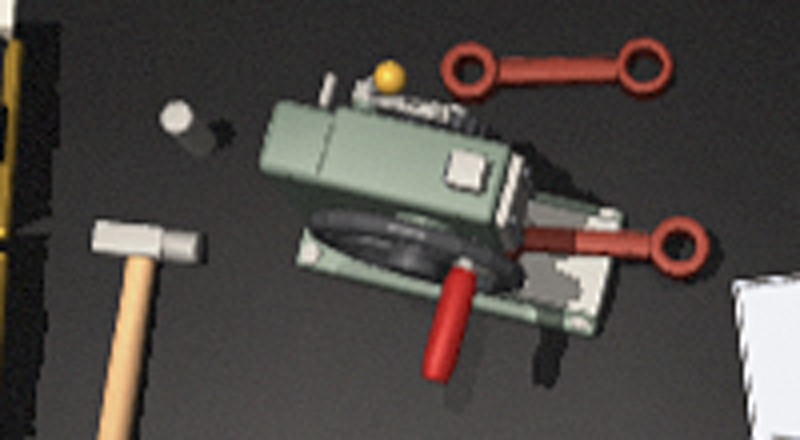

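View pics/side0z.png

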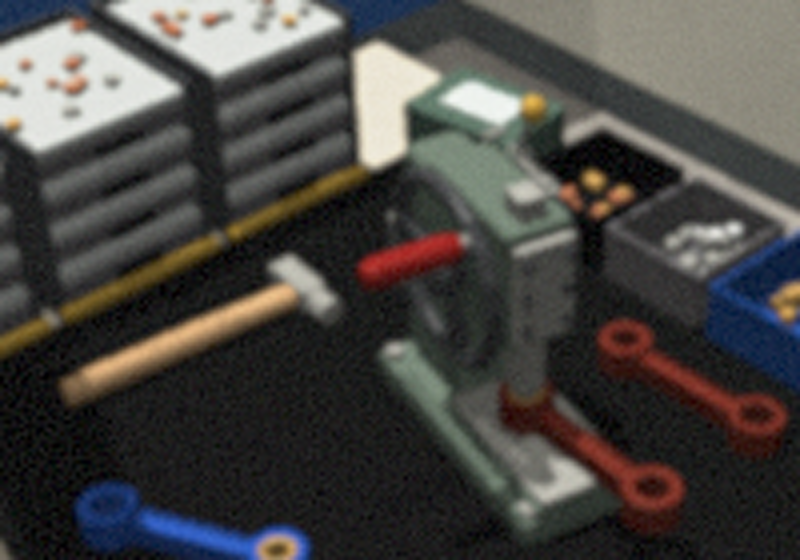

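```bash
python3 - <<'E'
from h import *
for n in("top","side"):
    X=W(n,np.load(f"pics/{n}0.npy"))
    for lo,hi,nm in((.246,.258,"headtop"),(.041,.049,"bed"),(.0745,.082,"eye")):
        m=(X[...,2]>lo)&(X[...,2]<hi)&(X[...,0]>.42)&(X[...,0]<.68)&(X[...,1]>-.12)&(X[...,1]<.3)
        q=X[m][:,:2].astype(np.float32)
        if nm=="headtop": 
            p=np.load(f"pics/{n}0rgb.npy").astype(int)[m]; q=q[(p[:,1]>p[:,0]+8)]
        if nm=="eye": q=q[q[:,1]<0]
        if len(q)>4:
            r=cv2.minAreaRect(q*1000); print(n,nm,len(q),r, cv2.minEnclosingCircle(q*1000) if nm=="eye" else "")
    p=np.load(f"pics/{n}0rgb.npy").astype(int)
    m=(p.min(-1)>190)&(X[...,2]<.03)&(X[...,2]>-.01)&(X[...,0]>.35)&(X[...,0]<.7)&(X[...,1]<-.02)&(X[...,1]>-.4)
    k,lab,st,ce=cv2.connectedComponentsWithStats(m.astype(np.uint8))
    i=1+st[1:,4].argmax(); q=X[lab==i][:,:2].astype(np.float32)
    print(n,"tray",len(q),cv2.minAreaRect(q*1000),np.median(X[lab==i],0))
E
```

```text
top headtop 798 ((577.3095092773438, 153.9859161376953), (146.50270080566406, 63.36848068237305), 75.17058563232422) 
top bed 317 ((548.6818237304688, 45.1341552734375), (186.3878936767578, 86.59465026855469), 75.54106903076172) 
top eye 89 ((554.8018188476562, -43.287757873535156), (44.221649169921875, 45.44672393798828), 0.30783018469810486) ((555.349365234375, -44.196014404296875), 23.908843994140625)
top tray 2835 ((482.76348876953125, -225.08851623535156), (135.28260803222656, 254.25555419921875), 6.630544185638428) [ 0.48309386 -0.22590863  0.00464607]
side headtop 359 ((576.4755859375, 151.13345336914062), (153.50474548339844, 74.42927551269531), 67.4379653930664) 
side bed 415 ((562.9616088867188, 100.07156372070312), (331.9816589355469, 84.70638275146484), 77.00543212890625) 
side eye 89 ((552.1358642578125, -44.229766845703125), (48.75376510620117, 53.931636810302734), 53.32218551635742) ((552.6284790039062, -38.18513107299805), 30.56244468688965)
side tray 2919 ((485.0193176269531, -230.5433349609375), (139.7743682861328, 251.43893432617188), 6.67900276184082) [ 0.48592218 -0.2386705   0.00479436]
```

```bash
cat >> h.py <<'E'
def ray(n,uv,z):
    P=cams.camera_params(n);K=P["intrinsics"];T=P["world_to_cam"]
    d=T[:3,:3].T@np.array([(uv[0]-K[0,2])/K[0,0],(uv[1]-K[1,2])/K[1,1],1]);o=-T[:3,:3].T@T[:3,3]
    return o+d*(z-o[2])/d[2]
E
python3 - <<'E'
from h import *
for nm,z,u in(("fr",.252,(510,145)),("nr",.252,(492,222)),("nl",.252,(262,170)),("fl",.252,(285,103)),("st",.252,(335,105)),("sb",.252,(322,180)),
  ("bed fr",.045,(622,212)),("bed nr",.045,(598,330)),("bed nl",.045,(298,262)),("eye",.075,(681,246)),("knob",.294,(390,77)),("gripouter",.245,(435,372)),("gripinner",.245,(462,270))):
    print(nm,ray("top",(u[0]/4+120,u[1]/4+120),z).round(4))
for nm,z,u in(("fr",.252,(577,232)),("nr",.252,(508,245)),("knob",.294,(533,106)),("eye",.075,(652,486)),("bednr",.045,(530,535)),("bedfr",.045,(610,490)),("bednl",.045,(392,350))):
    print("side",nm,ray("side",(u[0]/4+150,u[1]/4+110),z).round(4))
X=W("top",np.load("pics/top0.npy"))
for u in((300,140),(310,150),(370,140),(420,160)):
    print(X[120+u[1]//4,120+u[0]//4].round(3))
E
```

```text
fr [0.5848 0.0764 0.252 ]
nr [0.5293 0.088  0.252 ]
nl [0.5664 0.2502 0.252 ]
fl [0.6152 0.236  0.252 ]
st [0.6138 0.2005 0.252 ]
sb [0.5592 0.2078 0.252 ]
bed fr [0.5878 0.0012 0.045 ]
bed nr [0.488  0.0204 0.045 ]
bed nl [0.5446 0.27   0.045 ]
eye [ 0.5522 -0.0473  0.075 ]
knob [0.6202 0.155  0.294 ]
gripouter [0.4246 0.1261 0.245 ]
gripinner [0.4966 0.109  0.245 ]
side fr [0.5746 0.0559 0.252 ]
side nr [0.5258 0.0795 0.252 ]
side knob [0.6288 0.1583 0.294 ]
side eye [ 0.5567 -0.0488  0.075 ]
side bednr [4.728e-01 1.000e-04 4.500e-02]
side bedfr [ 0.554  -0.0081  0.045 ]
side bednl [0.5463 0.2472 0.045 ]
[0.591 0.227 0.242]
[0.585 0.22  0.244]
[ 0.274 -0.022  1.316]
[0.573 0.139 0.256]
```

```bash
cat >> h.py <<'E'
def plan(pos,yaw_deg=None,tilt=None):
    """tool shift (mm) & rotvec (deg) to reach TCP pos with tool down and tool x at yaw"""
    s=status.state();R0=R.from_quat(s["orientation"])
    d=R0.inv().apply(np.array(pos)-s["tool_pos"])
    r=np.zeros(3)
    if yaw_deg is not None:
        Rt=R.from_euler("z",yaw_deg,degrees=True)*R.from_euler("x",180,degrees=True)
        if tilt is not None: Rt=R.from_rotvec(np.array(tilt))*Rt
        r=(R0.inv()*Rt).as_rotvec(degrees=True)
    print("shift",d.round(4),"rot",r.round(2),"yaw now",np.degrees(np.arctan2(*R0.apply([1,0,0])[[1,0]])).round(2))
E
python3 -c "
from h import *
plan((.30,.45,.56),77);plan((.49,.11,.56),77)"
```

```text
shift [-0.0972  0.1177 -0.156 ] rot [-0.01  0.09 -8.13] yaw now 68.87
shift [-0.3459  0.4175 -0.1556] rot [-0.01  0.09 -8.13] yaw now 68.87
```

```bash
python3 -m inch '[[0,-0.03,0.035,-0.05,0,0,0],[0,-0.06,0.07,-0.1,0,0,-4],[0,-0.097,0.118,-0.15,0,0,-8],[0,-0.13,0.16,-0.155,0,0,-8],[0,-0.17,0.205,-0.155,0,0,-8],[0,-0.21,0.25,-0.155,0,0,-8],[0,-0.25,0.30,-0.155,0,0,-8],[0,-0.28,0.34,-0.155,0,0,-8]]'; python3 -c "
from h import *
plan((.49,.11,.56),77)"
```

```text
t: 1.15
tool_pos: [0.4421, 0.1972, 0.5594]
orientation: [0.783, 0.622, -0.0, 0.0]
ft_force: [0.1, 0.6, 0.6]
grip_width: -0.0001
shift [-0.074   0.0665 -0.0005] rot [-0.01  0.06 -0.13] yaw now 76.87
```

```bash
python3 -m inch '[[0,-0.037,0.033,0,0,0,0],[0,-0.074,0.066,0,0,0,0],[0,-0.074,0.066,0,0,0,0]]'; python3 - <<'E'
from h import *
s=status.state();p,d=cams.capture("wrist")
cv2.imwrite("pics/w1.png",p[:,:,::-1]);np.savez("pics/w1.npz",p=p,d=d,pos=s["tool_pos"],q=s["orientation"])
X=Wwrist(d,s)
hsv=cv2.cvtColor(p,cv2.COLOR_RGB2HSV);H,S,V=[hsv[...,i].astype(int) for i in range(3)]
for nm,m in(("yel",(abs(H-24)<6)&(S>150)&(V>100)),("red",((H<9)|(H>174))&(S>130)&(V>60))):
    k,lab,st,ce=cv2.connectedComponentsWithStats(m.astype(np.uint8))
    for i in range(1,k):
        if st[i,4]>80:
            q=X[lab==i];print(nm,ce[i].round(1),st[i],np.median(q,0).round(4))
E
```

```text
t: 1.52
tool_pos: [0.4907, 0.1056, 0.5594]
orientation: [0.786, 0.618, -0.001, 0.001]
ft_force: [-0.3, 0.6, 0.8]
grip_width: 0.0001
yel [556.8  81.2] [553  14   7 125 643] [0.475  0.5312 0.0158]
yel [275.9  42.3] [267  33  19  21 175] [0.3253 0.1393 0.03  ]
yel [555.2 196.5] [551 147   9 100 625] [0.6508 0.5319 0.0158]
yel [ 97.  325.4] [ 87 313  23  22 242] [ 0.7066 -0.2962  0.028 ]
yel [138.1 327.6] [128 316  21  23 253] [ 0.7283 -0.2228  0.0272]
yel [453.2 338.6] [447 334  14   9  87] [0.8975 0.3472 0.0172]
red [282.9 160.4] [ 269  113   34   96 2579] [0.4539 0.1169 0.2622]
red [213.7 226.1] [ 177  213   85   33 1166] [ 0.5562 -0.0181  0.0694]
red [238.2 298.1] [231 285  16  27 224] [ 0.7069 -0.0284  0.0283]
```

View pics/w1.png

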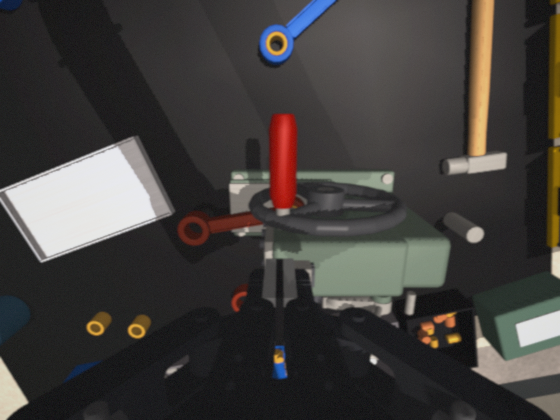

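```bash
cat >> h.py <<'E'
def wray(f,uv,z):
    P=cams.camera_params("wrist");K=P["intrinsics"];T=P["T_tool_cam"]
    M=R.from_quat(f["q"]).as_matrix();A=M@T[:3,:3];o=M@T[:3,3]+f["pos"]
    d=A@np.array([(uv[0]-K[0,2])/K[0,0],(uv[1]-K[1,2])/K[1,1],1]);return o+d*(z-o[2])/d[2]
E
python3 - <<'E'
from h import *
f=np.load("pics/w1.npz");p=f["p"]
cv2.imwrite("pics/w1z.png",cv2.resize(p[150:330,160:460,::-1],None,fx=2.66,fy=2.66,interpolation=cv2.INTER_CUBIC))
X=Wwrist(f["d"],dict(tool_pos=f["pos"],orientation=f["q"]))
Z=X[...,2]
for lo,hi in((.248,.256),(.041,.048)):
    m=(Z>lo)&(Z<hi)&(p[...,1].astype(int)>p[...,0]+5)&(X[...,1]<.4)&(X[...,0]<.7)&(X[...,0]>.4)
    q=X[m][:,:2].astype(np.float32)*1000
    print(lo,len(q),cv2.minAreaRect(q),np.percentile(q,[2,98],axis=0).round())
for u in((232,173),(393,173),(390,180),(300,240),(330,250),(380,250),(415,250),(435,255)):print(u,X[u[1],u[0]].round(4))
E
```

```text
0.248 5625 ((575.0523071289062, 143.92185974121094), (127.2099380493164, 66.64273071289062), 76.47315216064453) [[535.  95.]
 [608. 205.]]
0.041 104 ((653.1251831054688, -431.9032897949219), (13.794459342956543, 52.746849060058594), 84.04642486572266) [[ 627. -439.]
 [ 677. -425.]]
(232, 173) [0.4898 0.0278 0.0263]
(393, 173) [0.5502 0.2757 0.0239]
(390, 180) [0.5579 0.2672 0.0322]
(300, 240) [0.534  0.1148 0.2457]
(330, 250) [0.5477 0.1402 0.2523]
(380, 250) [0.5594 0.1861 0.251 ]
(415, 250) [0.5732 0.2219 0.2398]
(435, 255) [0.5841 0.241  0.2384]
```

View pics/w1z.png

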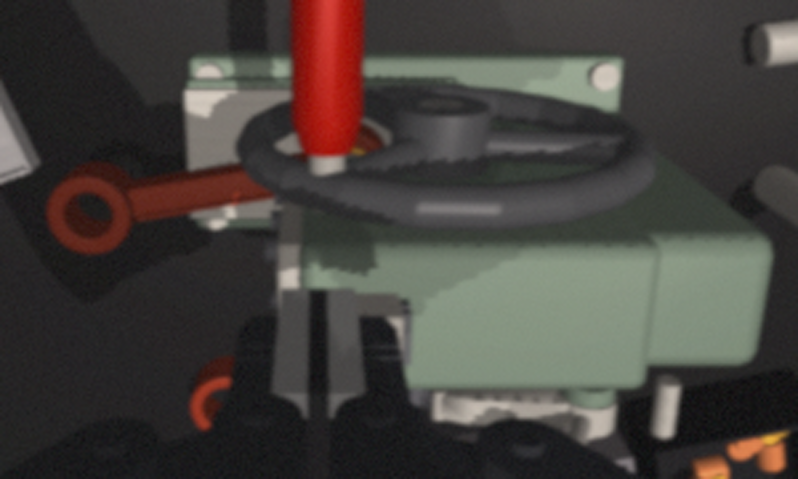

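```bash
python3 - <<'E'
from h import *
f=np.load("pics/w1.npz");p=f["p"]
X=Wwrist(f["d"],dict(tool_pos=f["pos"],orientation=f["q"]));Z=X[...,2]
a=np.array([wray(f,u,.252) for u in((402.5,295.5),(405.5,240),(272,240))]);print(a.round(4))
for yaw in(76,77,78):
    y=np.radians(yaw);c,s=np.cos(y),np.sin(y)
    q=[(c*v[0]+s*v[1],-s*v[0]+c*v[1]) for v in a]; print(yaw,np.round(q,4))
    # depth cloud of head top
    m=(Z>.2475)&(Z<.2565)&(X[...,1]<.4)&(X[...,0]<.7)&(X[...,0]>.5)&(p[...,1].astype(int)>p[...,0]+5)
    qx=c*X[m][:,0]+s*X[m][:,1];qy=-s*X[m][:,0]+c*X[m][:,1]
    print(np.percentile(qx,[.5,2,98,99.5]).round(4),np.percentile(qy,[.5,2,5,95,98,99.5]).round(4))
# edge direction: seam-side top/bed long edges
b=np.array([wray(f,u,.0295) for u in((191/2.66+160,58/2.66+150),(622/2.66+160,58/2.66+150))]);print("foot edge",b, np.degrees(np.arctan2(*(b[1]-b[0])[[1,0]])))
b=np.array([wray(f,u,.045) for u in((184/2.66+160,90/2.66+150),(195/2.66+160,228/2.66+150))]);print("bed front",b, np.degrees(np.arctan2(*(b[0]-b[1])[[1,0]])))
b=np.array([wray(f,u,.252) for u in((405/2.66+160,388/2.66+150),(645/2.66+160,386/2.66+150))]);print("head far edge", np.degrees(np.arctan2(*(b[1]-b[0])[[1,0]])))
b=wray(f,(90/2.66+160,210/2.66+150),.075);print("eye",b)
E
```

```text
[[0.6127 0.2004 0.252 ]
 [0.5543 0.2103 0.252 ]
 [0.5253 0.0897 0.252 ]]
76 [[ 0.3427 -0.546 ]
 [ 0.3382 -0.487 ]
 [ 0.2141 -0.4879]]
[0.2169 0.2217 0.3394 0.3412] [-0.5533 -0.5467 -0.5437 -0.4918 -0.491  -0.4902]
77 [[ 0.3331 -0.5519]
 [ 0.3296 -0.4928]
 [ 0.2056 -0.4916]]
[0.2082 0.213  0.3303 0.3322] [-0.5588 -0.5518 -0.5489 -0.4966 -0.4958 -0.4951]
78 [[ 0.3234 -0.5576]
 [ 0.321  -0.4985]
 [ 0.197  -0.4951]]
[0.1995 0.2043 0.3211 0.3231] [-0.5642 -0.5568 -0.5539 -0.5013 -0.5002 -0.4992]
foot edge [[0.48740615 0.02867778 0.0295    ]
 [0.54707676 0.27551965 0.0295    ]] 76.41024587874729
bed front [[0.50214116 0.02249219 0.045     ]
 [0.58613263 0.00483467 0.045     ]] 168.12760440623933
head far edge 77.02568409667754
eye [ 0.55095924 -0.04264908  0.075     ]
```

```bash
cat >> h.py <<'E'
O=(.5625,.1045);YAW=np.radians(76.8)
def pw(x,y,z): return press((x,y,z),O,YAW)
E
python3 -c "
from h import *
plan(pw(.015,-.045,.56),76.8);plan(pw(.015,-.045,.454),76.8)
print(pw(.057,-.043,.294),pw(.032,.105,.197))"
```

```text
shift [ 0.0282  0.1164 -0.0008] rot [-0.02  0.08 -0.18] yaw now 76.62
shift [0.0284 0.1164 0.1052] rot [-0.02  0.08 -0.18] yaw now 76.62
[0.61737989 0.15017491 0.294     ] [0.46758144 0.15963137 0.197     ]
```

```bash
python3 -m inch '[[0,0.014,0.058,0,0,0,0],[0,0.028,0.116,0,0,0,0],[0,0.028,0.116,0.03,0,0,0],[0,0.028,0.116,0.07,0,0,0],[0,0.028,0.116,0.07,0,0,0]]'; python3 - <<'E'
from h import *
for n in("top","wrist"):
    s=status.state();p,d=cams.capture(n)
    np.savez(f"pics/{n}2.npz",p=p,d=d,pos=s["tool_pos"],q=s["orientation"])
    c=p[120:230,150:300] if n=="top" else p
    cv2.imwrite(f"pics/{n}2.png",cv2.resize(c[:,:,::-1],None,fx=4 if n=="top" else 1.2,fy=4 if n=="top" else 1.2))
E
```

```text
t: 2.2
tool_pos: [0.6086, 0.1105, 0.4854]
orientation: [0.784, 0.621, -0.004, -0.002]
ft_force: [-0.9, 0.7, 0.9]
grip_width: -0.0001
```

View pics/top2.png

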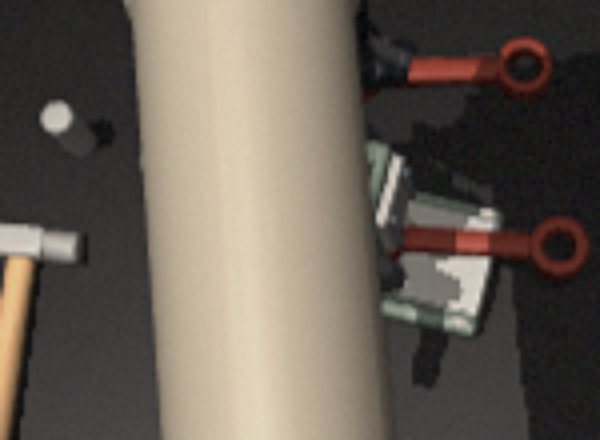

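View pics/wrist2.png

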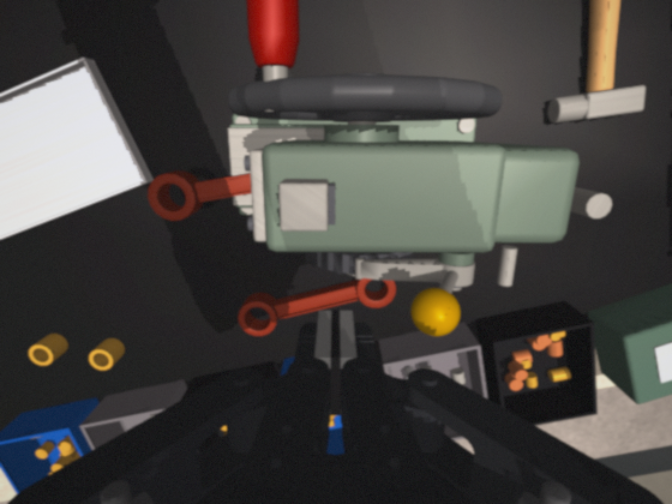

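```bash
python3 - <<'E'
from h import *
f=np.load("pics/wrist2.npz")
X=Wwrist(f["d"],dict(tool_pos=f["pos"],orientation=f["q"]))
k=wray(f,(363.5,260),.294);print("knob",k, X[260,363])
def topress(v):
    c,s=np.cos(YAW),np.sin(YAW);a=v[0]-O[0];b=v[1]-O[1];return np.array([c*a+s*b,-s*a+c*b,v[2]]).round(4)
print(topress(k),topress(f["pos"]))
# head corners and ram top
for u in((263,240),(498,250),(497,148),(270,145)): print("head",topress(wray(f,(u[0]/1.2,u[1]/1.2),.252)))
print("ram",X[172,252],topress(X[172,252]))
print("tip px", X[275,280])
plan(pw(.015,-.045,.454),76.8)
E
```

```text
knob [0.62099414 0.15557905 0.294     ] [0.61368693 0.15309032 0.30742311]
[ 0.0631 -0.0453  0.294 ] [ 0.016  -0.0438  0.4885]
head [-0.0243 -0.0218  0.252 ]
head [ 0.1066 -0.0277  0.252 ]
head [0.0991 0.0272 0.252 ]
head [-0.0177  0.0288  0.252 ]
ram [0.56203366 0.10437796 0.27111492] [-2.000e-04  4.000e-04  2.711e-01]
tip px [0.59744205 0.11293917 0.33548535]
shift [-0.0007  0.001   0.0364] rot [-0.01  0.04 -0.08] yaw now 76.72
```

```bash
python3 -m inch '[[0,0,0,0.02,0,0,0],[0,0,0,0.037,0,0,0],[0,0,0,0.037,0,0,0]]'; python3 -m inch '[[0,0.012,0,0,0,0,0],[0,0.025,0,0,0,0,0],[0,0.038,0,0,0,0,0],[0,0.05,0,0,0,0,0],[0,0.062,0,0,0,0,0],[0,0.074,0,0,0,0,0],[0,0.084,0,0,0,0,0],[0,0.084,0,0,0,0,0]]'
```

```text
t: 2.68
tool_pos: [0.6087, 0.11, 0.4531]
orientation: [0.784, 0.621, -0.001, -0.0]
ft_force: [-0.7, -0.3, 0.3]
grip_width: -0.0001
t: 3.68
tool_pos: [0.6279, 0.1929, 0.4527]
orientation: [0.784, 0.621, -0.001, -0.0]
ft_force: [0.1, -0.0, -0.0]
grip_width: -0.0001
```

```bash
python3 -m inch '[[0,0,0,-0.05,0,0,0],[0,-0.04,-0.03,-0.09,0,0,0],[0,-0.08,-0.06,-0.09,0,0,0],[0.06,-0.1,-0.12,-0.09,0,0,0],[0.06,-0.1,-0.12,-0.09,0,0,0]]'; python3 - <<'E'
from h import *
n="wrist"
s=status.state();p,d=cams.capture(n)
np.savez(f"pics/{n}3.npz",p=p,d=d,pos=s["tool_pos"],q=s["orientation"])
cv2.imwrite(f"pics/{n}3.png",cv2.resize(p[:,:,::-1],None,fx=1.2,fy=1.2))
E
```

```text
t: 4.3
tool_pos: [0.485, 0.1206, 0.5436]
orientation: [0.784, 0.621, -0.0, -0.002]
ft_force: [0.5, 0.3, -0.8]
grip_width: 0.0357
```

View pics/wrist3.png

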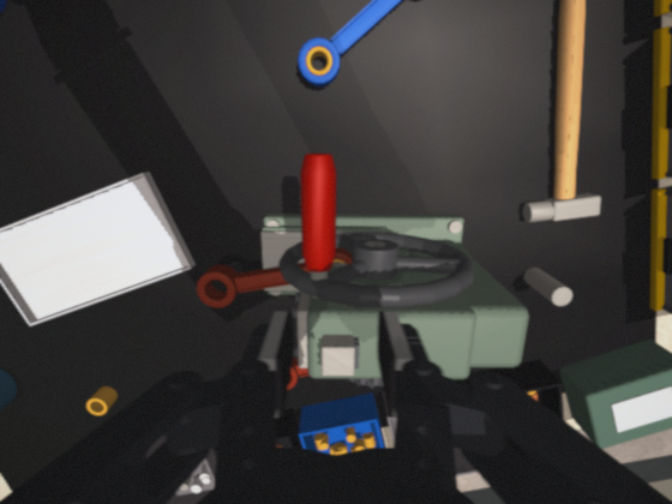

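```bash
python3 - <<'E'
from h import *
for n in("side",):
    p,d=cams.capture(n);np.savez(f"pics/{n}3.npz",p=p,d=d)
    cv2.imwrite(f"pics/{n}3.png",cv2.resize(p[90:250,180:340,::-1],None,fx=3.5,fy=3.5,interpolation=cv2.INTER_CUBIC))
f=np.load("pics/wrist3.npz");p=f["p"]
X=Wwrist(f["d"],dict(tool_pos=f["pos"],orientation=f["q"]))
hsv=cv2.cvtColor(p,cv2.COLOR_RGB2HSV);H,S,V=[hsv[...,i].astype(int) for i in range(3)]
m=((H<9)|(H>174))&(S>130)&(V>60)
k,lab,st,ce=cv2.connectedComponentsWithStats(m.astype(np.uint8));i=[i for i in range(1,k) if 230<ce[i][0]<290 and ce[i][1]<200 and st[i,4]>500][0]
v,u=np.where(lab==i);print(st[i])
c,s=np.cos(YAW),np.sin(YAW)
q=X[lab==i];q=q[q[:,2]>.2];a=q[:,0]-O[0];b=q[:,1]-O[1]
xp=c*a+s*b;yp=-s*a+c*b
for y0 in np.arange(.06,.15,.01):
    w=(yp>y0)&(yp<y0+.01)
    if w.sum()>5:
        t=q[w,2]>np.percentile(q[w,2],70)
        print(y0.round(2),w.sum(),"xrange",np.percentile(xp[w],[3,97]).round(4),"xtop",np.median(xp[w][t]).round(4),"ztop",np.percentile(q[w,2],90).round(4))
E
```

```text
[ 250  128   43   99 2819]
0.06 84 xrange [-0.022  -0.0045] xtop -0.0132 ztop 0.2623
0.07 270 xrange [-0.0231 -0.0024] xtop -0.013 ztop 0.2641
0.08 333 xrange [-0.0238 -0.0016] xtop -0.0129 ztop 0.2646
0.09 330 xrange [-0.0235 -0.0024] xtop -0.0136 ztop 0.2645
0.1 350 xrange [-0.0235 -0.0024] xtop -0.0126 ztop 0.2646
0.11 369 xrange [-0.0239 -0.0016] xtop -0.0125 ztop 0.2646
0.12 371 xrange [-0.0236 -0.0016] xtop -0.013 ztop 0.2645
0.13 387 xrange [-0.023  -0.0023] xtop -0.0122 ztop 0.264
0.14 167 xrange [-0.0209 -0.0039] xtop -0.0129 ztop 0.2623
```

View pics/side3.png

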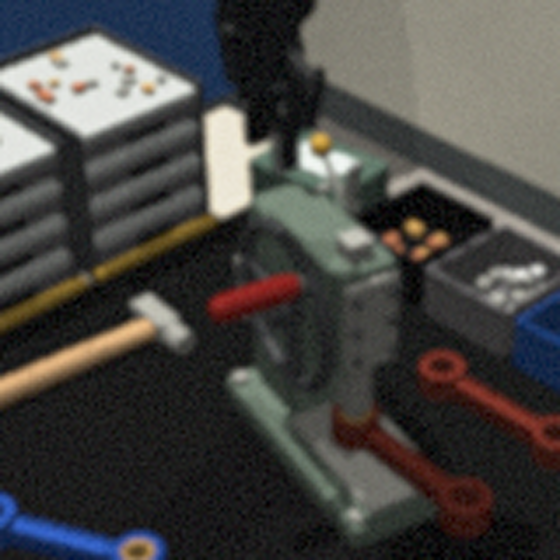

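```bash
python3 - <<'E'
from h import *
for a in(.1,.75,.9,1.1,1.25,1.4):
    t=a-np.pi/6;v=pw(.087+.062*np.sin(t),-.043,.240+.062*np.cos(t));print(a,v.round(3),proj("side",v).round(1))
plan(pw(-.013,.110,.2525+.157),76.8)
E
```

```text
0.1 [0.618 0.155 0.297] [281.7 137.4]
0.75 [0.627 0.193 0.3  ] [275.2 130.8]
0.9 [0.629 0.202 0.298] [273.8 130.3]
1.1 [0.632 0.212 0.292] [272.1 130.4]
1.25 [0.634 0.219 0.286] [270.9 131. ]
1.4 [0.635 0.226 0.28 ] [270.  131.9]
shift [-0.0135 -0.0333  0.1344] rot [-0.03 -0.07  0.04] yaw now 76.84
```

```bash
python3 -m inch '[[0.06,-0.0135,-0.033,0,0,0,0],[0.06,-0.0135,-0.033,0.04,0,0,0],[0.06,-0.0135,-0.033,0.08,0,0,0],[0.06,-0.0135,-0.033,0.11,0,0,0],[0.06,-0.0135,-0.033,0.134,0,0,0],[0.06,-0.0135,-0.033,0.134,0,0,0]]'; python3 -m inch '[[0.03,0,0,0,0,0,0],[0.02,0,0,0,0,0,0],[0.02,0,0,0,0,0,0],[0.02,0,0,0,0,0,0]]'
```

```text
t: 5.15
tool_pos: [0.4534, 0.117, 0.4083]
orientation: [0.784, 0.621, -0.002, -0.001]
ft_force: [0.3, 0.3, 1.2]
grip_width: 0.0602
t: 5.65
tool_pos: [0.4538, 0.1164, 0.4094]
orientation: [0.784, 0.621, -0.001, -0.0]
ft_force: [-0.4, -4.2, 5.7]
grip_width: 0.0222
```

```bash
python3 -m inch '[[0.029,0,0,0,0,0,0],[0.029,0,0,0,0,0,0]]'; cat >> h.py <<'E'
def arc(js,ratio=.42,th0=51.0,gp=.155,zoff=0):
    """waypoints relative to current pose, tool frame fixed at current tool axes"""
    s=status.state();R0=R.from_quat(s["orientation"]);yax=np.array([-np.sin(YAW),np.cos(YAW),0]);ypr=.110
    for j in js:
        th=np.radians(45)+j;phi=ratio*(th-np.radians(th0))
        H=pw(.032-.0715*np.cos(th),ypr,.197+.0715*np.sin(th))
        Rt=R.from_rotvec(yax*phi)*R.from_euler("z",76.8,degrees=True)*R.from_euler("x",180,degrees=True)
        T=H-Rt.apply([0,0,gp])
        print(j,(R0.inv().apply(T-s["tool_pos"])).round(4),(R0.inv()*Rt).as_rotvec(degrees=True).round(1),"world",T.round(3))
E
python3 -c "
from h import *
arc([.105,.2,.3,.4,.5,.6,.7,.8,.9])"
```

```text
t: 5.9
tool_pos: [0.4538, 0.1168, 0.4095]
orientation: [0.784, 0.621, -0.001, -0.0]
ft_force: [0.2, 0.3, -0.2]
grip_width: 0.029
0.105 [-0.0001 -0.0014  0.0019] [-0.1  0.  -0. ] world [0.452 0.117 0.408]
0.2 [ 0.0116 -0.0014 -0.002 ] [-0.1 -2.3 -0. ] world [0.455 0.128 0.411]
0.3 [ 0.0242 -0.0014 -0.0052] [-0.1 -4.7 -0. ] world [0.458 0.141 0.415]
0.4 [ 0.0372 -0.0014 -0.0076] [-0.1 -7.1 -0. ] world [0.461 0.153 0.417]
0.5 [ 0.0504 -0.0014 -0.009 ] [-0.1 -9.5 -0. ] world [0.464 0.166 0.418]
0.6 [ 0.0637 -0.0014 -0.0095] [ -0.1 -11.9  -0. ] world [0.467 0.179 0.419]
0.7 [ 0.0771 -0.0014 -0.009 ] [ -0.1 -14.3  -0. ] world [0.47  0.192 0.418]
0.8 [ 0.0906 -0.0014 -0.0075] [ -0.1 -16.7  -0. ] world [0.473 0.205 0.417]
0.9 [ 0.1039 -0.0014 -0.005 ] [ -0.1 -19.1  -0. ] world [0.476 0.218 0.414]
```

```bash
python3 -m inch '[[0.029,0.0116,0,-0.002,0,-2.3,0],[0.029,0.0242,0,-0.005,0,-4.7,0],[0.029,0.0372,0,-0.0075,0,-7.1,0],[0.029,0.0504,0,-0.009,0,-9.5,0],[0.029,0.0504,0,-0.009,0,-9.5,0]]';python3 -c "
from h import *
arc([.5,.6,.7,.8,.9,1.,1.1,1.2])"
```

```text
t: 6.52
tool_pos: [0.4656, 0.1642, 0.4196]
orientation: [0.782, 0.618, -0.068, 0.054]
ft_force: [-6.8, -12.2, 13.9]
grip_width: 0.0289
0.5 [ 0.0017 -0.002   0.0009] [-0.1  0.5 -0.2] world [0.464 0.166 0.418]
0.6 [ 0.0147 -0.0021 -0.0019] [-0.1 -1.9 -0.2] world [0.467 0.179 0.419]
0.7 [ 0.028  -0.0021 -0.0037] [-0.1 -4.4 -0.2] world [0.47  0.192 0.418]
0.8 [ 0.0415 -0.0021 -0.0046] [-0.1 -6.8 -0.2] world [0.473 0.205 0.417]
0.9 [ 0.055  -0.0022 -0.0044] [-0.1 -9.2 -0.2] world [0.476 0.218 0.414]
1.0 [ 0.0686 -0.0022 -0.0033] [ -0.1 -11.6  -0.2] world [0.479 0.231 0.411]
1.1 [ 0.0821 -0.0023 -0.0013] [ -0.1 -14.   -0.2] world [0.482 0.244 0.407]
1.2 [ 0.0954 -0.0023  0.0018] [ -0.1 -16.4  -0.2] world [0.485 0.256 0.401]
```

```bash
python3 - <<'E'
from h import *
for n in("side","wrist"):
    s=status.state();p,d=cams.capture(n)
    np.savez(f"pics/{n}4.npz",p=p,d=d,pos=s["tool_pos"],q=s["orientation"])
    c=p[90:250,180:340] if n=="side" else p
    k=3.5 if n=="side" else 1.2
    cv2.imwrite(f"pics/{n}4.png",cv2.resize(c[:,:,::-1],None,fx=k,fy=k,interpolation=cv2.INTER_CUBIC))
E
```

```text
(no output)
```

View pics/side4.png

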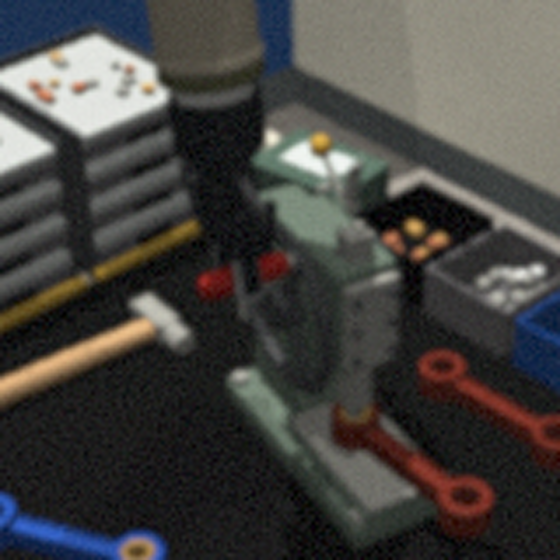

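View pics/wrist4.png

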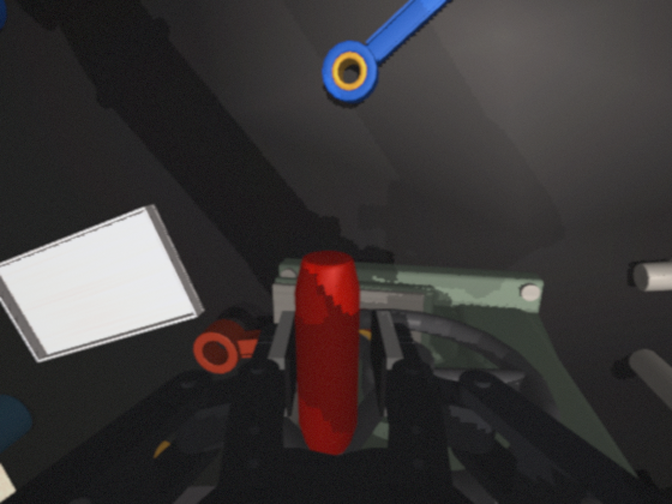

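```bash
cat >> h.py <<'E'
def handle(f):
    p=f["p"];X=Wwrist(f["d"],dict(tool_pos=f["pos"],orientation=f["q"]))
    hsv=cv2.cvtColor(p,cv2.COLOR_RGB2HSV);H,S,V=[hsv[...,i].astype(int) for i in range(3)]
    m=((H<9)|(H>174))&(S>130)&(V>60)&(X[...,2]>.17)&(X[...,2]<.31)
    c,s=np.cos(YAW),np.sin(YAW);q=X[m];a=q[:,0]-O[0];b=q[:,1]-O[1];xp=c*a+s*b;yp=-s*a+c*b
    w=(yp>.115)&(yp<.135)&(abs(q[:,2])<1)
    print(w.sum(),"x",np.percentile(xp[w],[3,50,97]).round(4),"z",np.percentile(q[w,2],[3,50,95]).round(4))
    # circle fit radius 12 in x-z
    from scipy.optimize import least_squares
    r=least_squares(lambda o:np.hypot(xp[w]-o[0],q[w,2]-o[1])-.012,[np.median(xp[w]),np.median(q[w,2])-.012],loss="soft_l1",f_scale=.001)
    x,z=r.x;print("centre",r.x.round(4),"r",np.hypot(x-.032,z-.197).round(4),"joint",(np.arctan2(z-.197,.032-x)-np.pi/4).round(3))
E
python3 -c "
from h import *
handle(np.load('pics/wrist4.npz'));handle(np.load('pics/wrist3.npz'))"
```

```text
2372 x [-0.0038  0.0081  0.0172] z [0.2669 0.2741 0.276 ]
centre [0.0059 0.2635] r 0.0714 joint 0.411
752 x [-0.0236 -0.0123 -0.0016] z [0.2557 0.2628 0.265 ]
centre [-0.0129  0.2523] r 0.0712 joint 0.103
```

```bash
python3 -m inch '[[0.029,0.0147,0,-0.002,0,-1.9,0],[0.029,0.028,0,-0.0037,0,-4.4,0],[0.029,0.0415,0,-0.0046,0,-6.8,0],[0.029,0.055,0,-0.0044,0,-9.2,0],[0.029,0.0686,0,-0.0033,0,-11.6,0],[0.029,0.0686,0,-0.0033,0,-11.6,0]]';python3 -c "
from h import *
arc([1.,1.1,1.2,1.3,1.4,1.5,1.6])"
```

```text
t: 7.38
tool_pos: [0.4816, 0.2315, 0.4112]
orientation: [0.771, 0.609, -0.147, 0.117]
ft_force: [0.7, -2.2, 3.1]
grip_width: 0.0291
1.0 [-0.0009 -0.0022  0.0005] [-0.   0.1 -0.2] world [0.479 0.231 0.411]
1.1 [ 0.0127 -0.0023 -0.0002] [-0.  -2.3 -0.2] world [0.482 0.244 0.407]
1.2 [ 0.0264 -0.0023  0.0001] [-0.  -4.7 -0.2] world [0.485 0.256 0.401]
1.3 [ 0.04   -0.0023  0.0014] [-0.  -7.1 -0.2] world [0.488 0.268 0.395]
1.4 [ 0.0534 -0.0024  0.0036] [-0.  -9.5 -0.2] world [0.49  0.279 0.388]
1.5 [ 0.0667 -0.0024  0.0069] [ -0.  -11.9  -0.2] world [0.493 0.29  0.38 ]
1.6 [ 0.0797 -0.0024  0.011 ] [ -0.  -14.3  -0.2] world [0.495 0.3   0.371]
```

```bash
python3 -m inch '[[0.029,0.0127,-0.001,0,0,-2.3,0],[0.029,0.0264,-0.002,0,0,-4.7,0],[0.029,0.04,-0.002,0.0014,0,-7.1,0],[0.029,0.0534,-0.002,0.0036,0,-9.5,0],[0.029,0.0667,-0.002,0.007,0,-11.9,0],[0.029,0.0667,-0.002,0.007,0,-11.9,0]]';python3 - <<'E'
from h import *
arc([1.5,1.6,1.7,1.8,1.9,2.0,2.1])
n="wrist";s=status.state();p,d=cams.capture(n)
np.savez(f"pics/{n}5.npz",p=p,d=d,pos=s["tool_pos"],q=s["orientation"])
handle(np.load('pics/wrist5.npz'));print(s["qpos"])
cv2.imwrite("pics/wrist5.png",p[:,:,::-1])
E
```

```text
t: 8.12
tool_pos: [0.4931, 0.2915, 0.379]
orientation: [0.75, 0.594, -0.227, 0.181]
ft_force: [0.6, -0.3, -0.9]
grip_width: 0.0293
1.5 [-0.002   0.0003 -0.    ] [ 0.   0.2 -0.1] world [0.493 0.29  0.38 ]
1.6 [0.0115 0.0003 0.0013] [ 0.  -2.2 -0.1] world [0.495 0.3   0.371]
1.7 [0.0249 0.0002 0.0037] [ 0.  -4.6 -0.1] world [0.498 0.31  0.362]
1.8 [0.038  0.0002 0.007 ] [ 0.  -7.  -0.1] world [0.5   0.318 0.352]
1.9 [0.0508 0.0002 0.0112] [ 0.  -9.4 -0.1] world [0.502 0.327 0.341]
2.0 [0.0632 0.0002 0.0163] [ -0.  -11.8  -0.1] world [0.503 0.334 0.33 ]
2.1 [0.0751 0.0002 0.0222] [ -0.  -14.3  -0.1] world [0.505 0.34  0.319]
2525 x [0.0728 0.0856 0.0911] z [0.2506 0.2618 0.2644]
centre [0.0788 0.2521] r 0.0723 joint 1.49
[-0.93523334  0.47710173  0.34114397  1.39559654  0.23590168  1.73563992
  0.7309604 ]
```

View pics/wrist5.png

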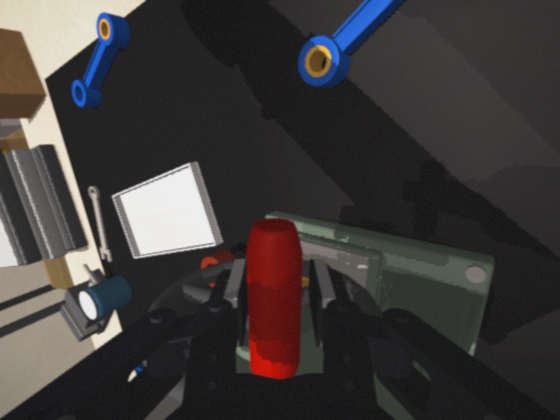

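```bash
python3 -m inch '[[0.029,0.0115,0,0.0013,0,-2.2,0],[0.029,0.0249,0,0.0037,0,-4.6,0],[0.029,0.038,0,0.007,0,-7,0],[0.029,0.0508,0,0.0112,0,-9.4,0],[0.029,0.0632,0,0.0163,0,-11.8,0],[0.029,0.0632,0,0.0163,0,-11.8,0]]';python3 - <<'E'
from h import *
arc([1.9,2.0])
n="wrist";s=status.state();p,d=cams.capture(n)
np.savez(f"pics/{n}6.npz",p=p,d=d,pos=s["tool_pos"],q=s["orientation"])
handle(np.load('pics/wrist6.npz'));print(s["qpos"])
E
```

```text
t: 8.93
tool_pos: [0.5028, 0.3344, 0.3294]
orientation: [0.723, 0.573, -0.304, 0.24]
ft_force: [-0.0, 0.7, 0.1]
grip_width: 0.0289
1.9 [-0.0141  0.0006 -0.0028] [-0.   2.4  0. ] world [0.502 0.327 0.341]
2.0 [-0.001   0.0006 -0.0004] [-0. -0.  0.] world [0.503 0.334 0.33 ]
2581 x [0.0938 0.1079 0.1118] z [0.2207 0.2323 0.2359]
centre [0.0994 0.2238] r 0.0725 joint 1.978
[-0.97401628  0.659132    0.34367628  1.29199932  0.28854624  1.84536602
  0.69876867]
```

```bash
python3 -m inch '[[0.05,0,0,0,0,0,0],[0.05,0,0,-0.01,0,0,0],[0.05,0,0,-0.04,0,0,0],[0.05,0,0,-0.08,0,0,0],[0.05,0,0,-0.12,0,0,0],[0.05,0,0,-0.14,0,0,0]]';python3 - <<'E'
from h import *
plan((.50,.20,.55),76.8); plan((.47,-.02,.50),-3.4)
n="wrist";s=status.state();p,d=cams.capture(n)
np.savez(f"pics/{n}7.npz",p=p,d=d,pos=s["tool_pos"],q=s["orientation"])
handle(np.load('pics/wrist7.npz'));print(s["qpos"])
E
```

```text
t: 9.72
tool_pos: [0.5244, 0.4026, 0.4025]
orientation: [0.727, 0.569, -0.304, 0.235]
ft_force: [1.3, -2.2, -2.2]
grip_width: 0.0498
shift [-0.2474  0.0248  0.0394] rot [-0.57 45.15 -0.69] yaw now 76.22
shift [-0.3677  0.0493  0.2311] rot [30.96 37.72 75.04] yaw now 76.22
869 x [0.0946 0.1077 0.1119] z [0.221  0.2324 0.2358]
centre [0.0995 0.2237] r 0.0726 joint 1.98
[-1.18990179  0.87767516  0.88316655  0.96549677 -0.01486805  2.04449057
  0.97036938]
```

```bash
python3 -m inch '[[0.05,-0.04,0.004,0.006,0,8,0],[0.05,-0.09,0.009,0.014,0,17,0],[0.05,-0.14,0.014,0.022,0,26,0],[0.05,-0.19,0.019,0.03,0,35,0],[0.05,-0.247,0.025,0.039,0,45,0],[0.05,-0.247,0.025,0.039,0,45,0]]';python3 - <<'E'
from h import *
plan((.47,-.02,.50),-3.4);print(status.state()["qpos"])
E
```

```text
t: 10.52
tool_pos: [0.4991, 0.1941, 0.5598]
orientation: [0.79, 0.613, 0.007, -0.0]
ft_force: [-0.2, 0.6, -0.7]
grip_width: 0.05
shift [-0.2153  0.0246  0.0575] rot [-3.000e-02 -9.300e-01  7.899e+01] yaw now 75.59
[-1.20125993  0.21137731  0.9580964   1.34627103 -0.17913223  1.65720601
  1.04743755]
```

```bash
python3 -m inch '[[0.05,-0.03,0.003,0.0,0,0,10],[0.05,-0.06,0.006,0.0,0,0,20],[0.05,-0.09,0.01,0.0,0,0,30],[0.05,-0.12,0.013,0.0,0,0,40],[0.05,-0.15,0.017,0.02,0,0,50],[0.05,-0.18,0.02,0.04,0,0,60],[0.05,-0.215,0.025,0.057,0,0,70],[0.05,-0.215,0.025,0.057,0,0,79]]';python3 -m inch '[[0.05,0,0,0,0,0,0]]'; python3 - <<'E'
from h import *
for n in("wrist","side"):
    s=status.state();p,d=cams.capture(n)
    np.savez(f"pics/{n}8.npz",p=p,d=d,pos=s["tool_pos"],q=s["orientation"])
    c=p[90:250,180:340] if n=="side" else p
    k=3.5 if n=="side" else 1.2
    cv2.imwrite(f"pics/{n}8.png",cv2.resize(c[:,:,::-1],None,fx=k,fy=k,interpolation=cv2.INTER_CUBIC))
print(status.state()["qpos"])
E
```

```text
t: 11.52
tool_pos: [0.4696, -0.0224, 0.5]
orientation: [0.999, -0.034, 0.005, -0.005]
ft_force: [0.1, -0.2, 0.3]
grip_width: 0.0495
t: 11.65
tool_pos: [0.4694, -0.0217, 0.5004]
orientation: [0.999, -0.033, 0.005, -0.004]
ft_force: [0.4, 0.8, -0.2]
grip_width: 0.0499
[-1.18947277 -0.05997064  1.14380142  1.63812624  0.04675367  1.51688011
 -0.11209241]
```

View pics/wrist8.png

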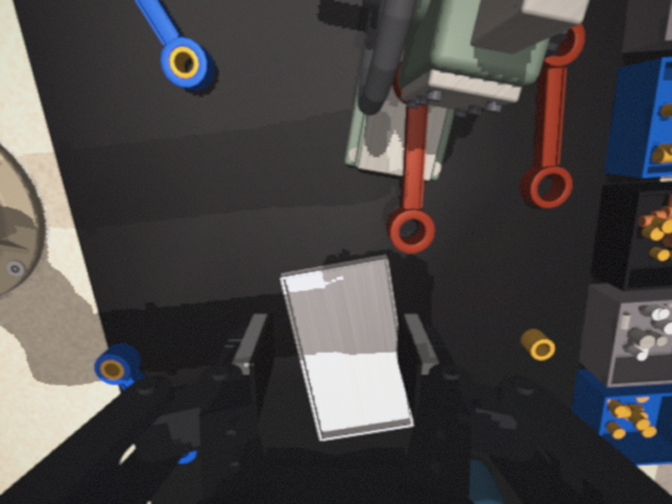

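View pics/side8.png

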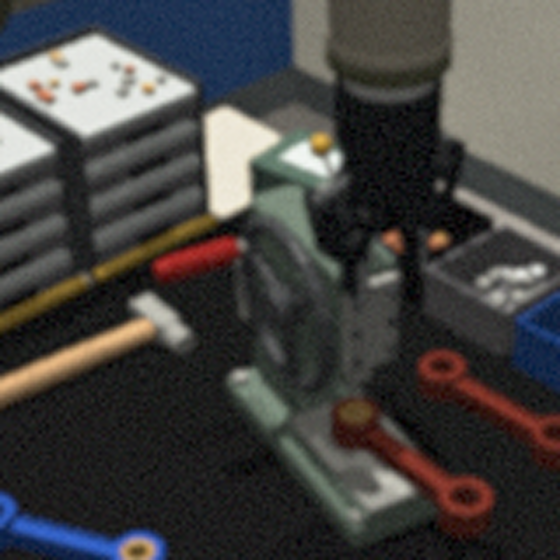

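```bash
python3 - <<'E'
from h import *
f=np.load("pics/wrist8.npz");p=f["p"]
X=Wwrist(f["d"],dict(tool_pos=f["pos"],orientation=f["q"]))
hsv=cv2.cvtColor(p,cv2.COLOR_RGB2HSV);H,S,V=[hsv[...,i].astype(int) for i in range(3)]
m=((H<9)|(H>174))&(S>120)&(V>50)&(X[...,0]<.62)&(X[...,0]>.5)&(X[...,2]>.055)&(X[...,2]<.09)
k,lab,st,ce=cv2.connectedComponentsWithStats(m.astype(np.uint8));i=1+st[1:,4].argmax();print(st[i])
m=lab==i
q=X[m]
e=q[(q[:,2]>.071)&(q[:,1]<0)];print("eye",len(e),np.round(cv2.minEnclosingCircle((e[:,:2]*1000).astype(np.float32)),1) if 0 else cv2.minEnclosingCircle((e[:,:2]*1000).astype(np.float32)),e.mean(0),np.median(e[:,2]))
sh=q[(q[:,2]>.062)&(q[:,2]<.0705)&(q[:,1]>-.015)]
print(np.median(sh[:,2]))
for y in np.arange(-.01,.06,.01):
    w=(sh[:,1]>y)&(sh[:,1]<y+.01)
    if w.sum()>5: print(y.round(3),w.sum(),np.percentile(sh[w,0],[3,97]).round(4),np.median(sh[w,0]).round(4))
# ring ray center
print(wray(f,(412/1.2,230/1.2),.075))
E
```

```text
[ 323   88   40  123 2293]
eye 729 ((556.6165161132812, -34.976837158203125), 34.274166107177734) [ 0.55372485 -0.04480212  0.07478428] 0.07487941426767297
0.06730787091485602
-0.01 121 [0.5471 0.5658] 0.5567
0.0 127 [0.5478 0.5658] 0.5575
0.01 125 [0.5486 0.5657] 0.5577
0.02 126 [0.5492 0.5662] 0.5578
0.03 132 [0.5498 0.567 ] 0.559
0.04 131 [0.5506 0.5682] 0.5593
0.05 134 [0.551  0.5681] 0.5602
[ 0.55362587 -0.04428138  0.075     ]
```

```bash
cat >> h.py <<'E'
def grasp(G,yaw,alpha,gp=.155):
    a=np.radians(yaw);Rt=R.from_rotvec(np.radians(alpha)*np.array([np.cos(a),np.sin(a),0]))*R.from_euler("z",yaw,degrees=True)*R.from_euler("x",180,degrees=True)
    T=np.array(G)-Rt.apply([0,0,gp]);s=status.state();R0=R.from_quat(s["orientation"])
    print("shift",R0.inv().apply(T-s["tool_pos"]).round(4),"rot",(R0.inv()*Rt).as_rotvec(degrees=True).round(2),"T",T.round(4))
E
python3 -c "
from h import *
grasp((.5562,-.005,.20),-3.2,15);grasp((.5562,-.005,.0665),-3.2,15)"
```

```text
shift [0.0841 0.0191 0.1514] rot [14.48 -0.66 -0.37] T [ 0.554  -0.0451  0.3497]
shift [0.0827 0.0203 0.2849] rot [14.48 -0.66 -0.37] T [ 0.554  -0.0451  0.2162]
```

```bash
python3 -m inch '[[0.05,0.042,0.01,0.03,7,-0.3,0],[0.05,0.084,0.019,0.06,14.5,-0.7,-0.4],[0.05,0.084,0.019,0.11,14.5,-0.7,-0.4],[0.05,0.084,0.019,0.151,14.5,-0.7,-0.4],[0.05,0.084,0.019,0.151,14.5,-0.7,-0.4]]';python3 - <<'E'
from h import *
grasp((.5562,-.005,.0665),-3.2,15)
n="wrist"
s=status.state();p,d=cams.capture(n)
cv2.imwrite(f"pics/{n}9.png",p[:,:,::-1])
E
```

```text
t: 12.38
tool_pos: [0.5532, -0.0438, 0.3466]
orientation: [0.991, -0.026, -0.001, -0.13]
ft_force: [-0.4, 0.1, 1.0]
grip_width: 0.0501
shift [0.0019 0.0348 0.1257] rot [0.07 0.49 0.08] T [ 0.554  -0.0451  0.2162]
```

View pics/wrist9.png

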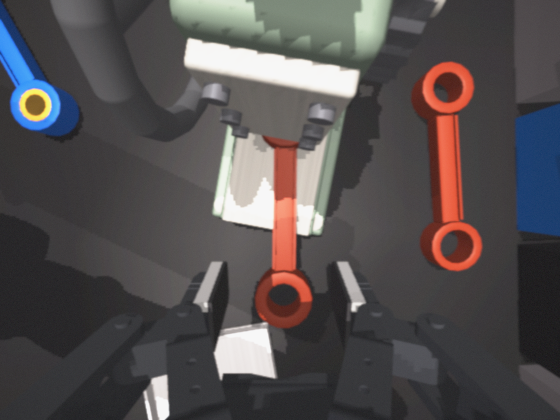

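```bash
python3 -m inch '[[0.05,0.001,0.012,0.042,0,0,0],[0.05,0.002,0.023,0.083,0,0,0],[0.05,0.002,0.031,0.11,0,0.4,0],[0.05,0.002,0.0348,0.1257,0,0.5,0],[0.05,0.002,0.0348,0.1257,0,0.5,0]]';python3 - <<'E'
from h import *
grasp((.5562,-.005,.0665),-3.2,15)
for n in("wrist","side"):
    s=status.state();p,d=cams.capture(n)
    c=p[90:250,180:340] if n=="side" else p
    k=3.5 if n=="side" else 1.2
    cv2.imwrite(f"pics/{n}10.png",cv2.resize(c[:,:,::-1],None,fx=k,fy=k,interpolation=cv2.INTER_CUBIC))
E
```

```text
t: 13.05
tool_pos: [0.5558, -0.0447, 0.2203]
orientation: [0.991, -0.026, 0.006, -0.13]
ft_force: [0.2, -0.1, 0.1]
grip_width: 0.0502
shift [-0.0019  0.0015  0.0038] rot [ 0.01 -0.29  0.24] T [ 0.554  -0.0451  0.2162]
```

View pics/wrist10.png

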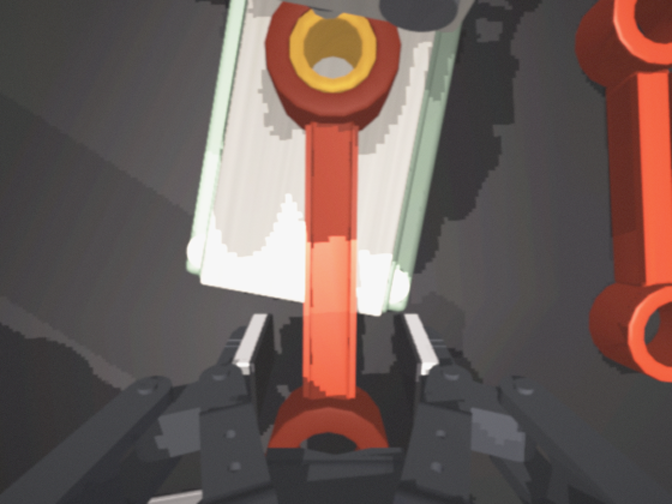

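View pics/side10.png

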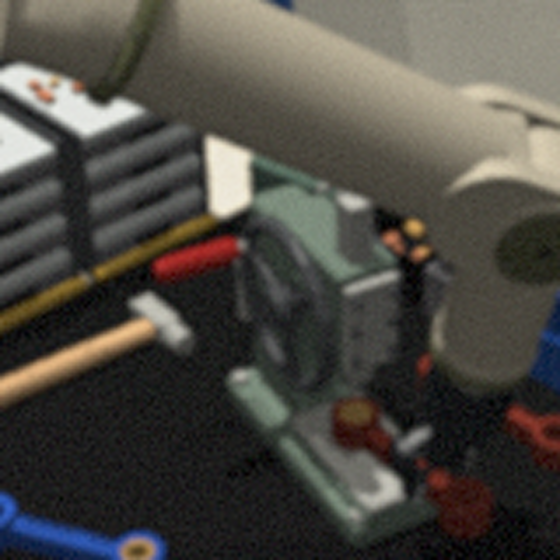

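```bash
python3 -m inch '[[0.05,-0.002,0.001,0.003,0,0,0],[0.05,-0.002,0.001,0.0035,0,0,0],[0.025,-0.002,0.001,0.0035,0,0,0],[0.01,-0.002,0.001,0.0035,0,0,0],[0.01,-0.002,0.001,0.0035,0,0,0],[0.01,-0.002,0.001,0.0035,0,0,0]]'
```

```text
t: 13.9
tool_pos: [0.5542, -0.0453, 0.2177]
orientation: [0.991, -0.026, 0.007, -0.13]
ft_force: [-2.7, -0.4, 6.1]
grip_width: 0.0163
```

```bash
cat >> h.py <<'E'
def dw(*ds):
    R0=R.from_quat(status.state()["orientation"])
    for d in ds: print(d,R0.inv().apply(d).round(4))
E
python3 -m inch '[[0.01,0,-0.0008,-0.003,0,0,0],[0.01,0,-0.0016,-0.006,0,0,0],[0.01,0,-0.0016,-0.006,0,0,0]]'; python3 - <<'E'
from h import *
dw((-.0083,-.15,0),(-.0022,-.04,0.))
for n in("wrist",):
    s=status.state();p,d=cams.capture(n)
    cv2.imwrite(f"pics/{n}11.png",p[:,:,::-1])
E
```

```text
t: 14.28
tool_pos: [0.5541, -0.0453, 0.2238]
orientation: [0.991, -0.026, 0.007, -0.13]
ft_force: [0.7, 0.7, -3.2]
grip_width: 0.0167
(-0.0083, -0.15, 0) [-0.0002  0.1451 -0.0388]
(-0.0022, -0.04, 0.0) [-0.      0.0387 -0.0104]
```

View pics/wrist11.png

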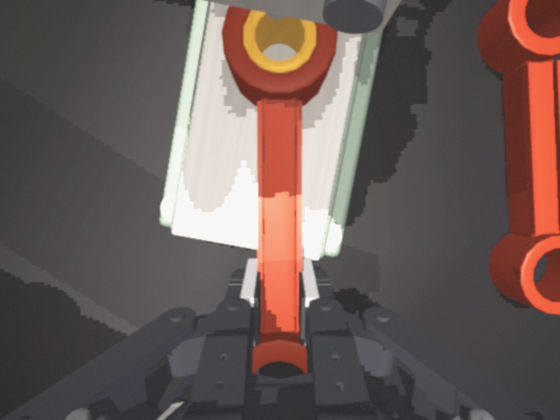

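```bash
python3 -m inch '[[0.01,0,0.01,-0.0027,0,0,0],[0.01,0,0.029,-0.0078,0,0,0],[0.01,0,0.0485,-0.013,0,0,0],[0.01,0,0.0725,-0.0194,0,0,0],[0.01,0,0.097,-0.026,0,0,0],[0.01,0,0.121,-0.0324,0,0,0],[0.01,0,0.145,-0.0388,0,0,0],[0.01,0,0.145,-0.0388,0,0,0]]'; python3 - <<'E'
from h import *
for n in("wrist","side"):
    s=status.state();p,d=cams.capture(n)
    np.savez(f"pics/{n}12.npz",p=p,d=d,pos=s["tool_pos"],q=s["orientation"])
    c=p[90:330,180:420] if n=="side" else p
    k=2.4 if n=="side" else 1.2
    cv2.imwrite(f"pics/{n}12.png",cv2.resize(c[:,:,::-1],None,fx=k,fy=k,interpolation=cv2.INTER_CUBIC))
f=np.load("pics/wrist12.npz");p=f["p"]
X=Wwrist(f["d"],dict(tool_pos=f["pos"],orientation=f["q"]))
hsv=cv2.cvtColor(p,cv2.COLOR_RGB2HSV);H,S,V=[hsv[...,i].astype(int) for i in range(3)]
m=((H<9)|(H>174))&(S>120)&(V>50)&(X[...,0]<.62)&(X[...,0]>.5)&(X[...,2]>.03)&(X[...,2]<.12)
q=X[m]
for y in np.arange(-.2,0,.01):
    w=(q[:,1]>y)&(q[:,1]<y+.01)
    if w.sum()>20: print(y.round(3),w.sum(),np.percentile(q[w,0],[3,97]).round(4),"z",np.percentile(q[w,2],[50,90]).round(4))
E
```

```text
t: 15.32
tool_pos: [0.5449, -0.1985, 0.2239]
orientation: [0.991, -0.029, 0.007, -0.129]
ft_force: [-0.4, 1.3, -3.5]
grip_width: 0.0165
-0.19 743 [0.5357 0.5578] z [0.0813 0.082 ]
-0.18 1269 [0.5375 0.5556] z [0.077  0.0816]
-0.17 877 [0.5399 0.5561] z [0.0734 0.0756]
-0.16 889 [0.5404 0.5567] z [0.0733 0.0759]
-0.15 960 [0.5404 0.5579] z [0.0732 0.0756]
-0.14 967 [0.5411 0.5588] z [0.0733 0.0756]
-0.13 982 [0.5417 0.5593] z [0.0731 0.0756]
-0.12 997 [0.5421 0.5599] z [0.0732 0.0755]
-0.11 1016 [0.5426 0.5605] z [0.0731 0.0756]
-0.1 1015 [0.5432 0.561 ] z [0.0731 0.0754]
-0.09 1029 [0.5438 0.5616] z [0.0731 0.0754]
-0.08 1496 [0.5439 0.5657] z [0.0741 0.0806]
-0.07 2130 [0.5355 0.573 ] z [0.0804 0.0814]
-0.06 1082 [0.5323 0.577 ] z [0.0806 0.0814]
-0.05 1045 [0.5324 0.5771] z [0.0805 0.0814]
-0.04 531 [0.5352 0.5742] z [0.0804 0.0812]
```

View pics/wrist12.png

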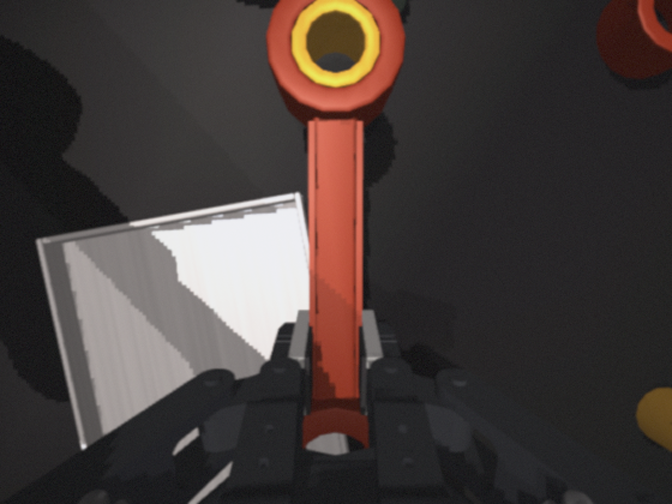

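View pics/side12.png

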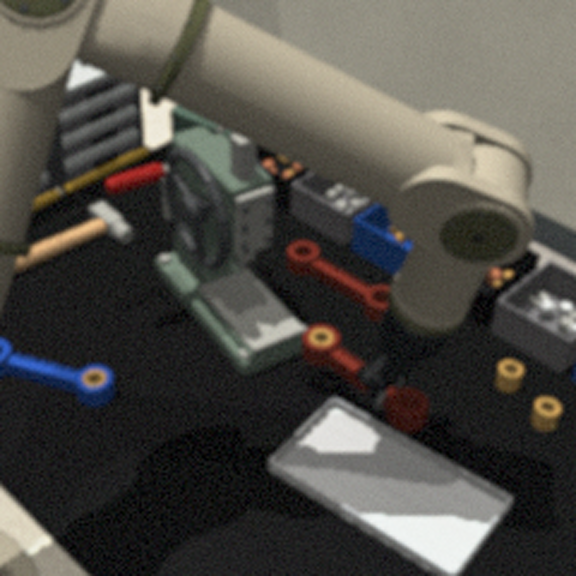

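```bash
python3 - <<'E'
from h import *
f=np.load("pics/wrist12.npz");p=f["p"]
X=Wwrist(f["d"],dict(tool_pos=f["pos"],orientation=f["q"]))
print("bush eye ray",wray(f,(336/1.2,42/1.2),.081))
for n in("top",):
    p=np.load("pics/top0rgb.npy").astype(int)
    m=(p.min(-1)>150).astype(np.uint8)
    k,lab,st,ce=cv2.connectedComponentsWithStats(m)
    i=lab[205,345];c=np.argwhere(lab==i)[:,::-1].astype(np.float32)
    b=cv2.boxPoints(cv2.minAreaRect(c));w=np.array([ray("top",u,.018) for u in b]);print(b.round(1),w.round(4),w.mean(0))
grasp((.488,-.262,.0755),6.6,15)
E
```

```text
bush eye ray [ 0.55489925 -0.05019005  0.081     ]
[[302.8 190. ]
 [379.1 181.3]
 [383.7 221.9]
 [307.4 230.5]] [[ 0.5358 -0.0907  0.018 ]
 [ 0.5664 -0.3491  0.018 ]
 [ 0.4281 -0.3593  0.018 ]
 [ 0.3984 -0.1053  0.018 ]] [ 0.4821991  -0.22610098  0.018     ]
shift [-0.0472  0.1047 -0.0301] rot [ 0.05 -2.92 -9.31] T [ 0.4926 -0.3019  0.2252]
```

```bash
python3 -m inch '[[0.01,-0.008,0.018,-0.006,0,-0.5,-1.5],[0.01,-0.02,0.044,-0.013,0,-1.2,-4],[0.01,-0.033,0.073,-0.021,0,-2,-6.5],[0.01,-0.042,0.094,-0.027,0,-2.7,-8.5],[0.01,-0.047,0.105,-0.03,0,-2.9,-9.3],[0.01,-0.047,0.105,-0.03,0,-2.9,-9.3],[0.01,-0.047,0.105,-0.03,0,-2.9,-9.3]]'; python3 - <<'E'
from h import *
for n in("wrist","top"):
    s=status.state();p,d=cams.capture(n)
    np.savez(f"pics/{n}13.npz",p=p,d=d,pos=s["tool_pos"],q=s["orientation"])
    c=p[100:260,240:420] if n=="top" else p
    k=3.5 if n=="top" else 1.2
    cv2.imwrite(f"pics/{n}13.png",cv2.resize(c[:,:,::-1],None,fx=k,fy=k,interpolation=cv2.INTER_CUBIC))
grasp((.488,-.262,.0755),6.6,15);dw((0,0,-.01),(0,0,-.046))
f=np.load("pics/wrist13.npz");p=f["p"]
X=Wwrist(f["d"],dict(tool_pos=f["pos"],orientation=f["q"]))
hsv=cv2.cvtColor(p,cv2.COLOR_RGB2HSV);H,S,V=[hsv[...,i].astype(int) for i in range(3)]
m=((H<9)|(H>174))&(S>120)&(V>50)&(X[...,0]<.53)&(X[...,0]>.4)&(X[...,2]>.03)&(X[...,2]<.12)
q=X[m]
for y in np.arange(-.36,-.1,.02):
    w=(q[:,1]>y)&(q[:,1]<y+.01)
    if w.sum()>20: print(y.round(3),w.sum(),np.percentile(q[w,0],[3,97]).round(4),"z",np.percentile(q[w,2],[50,90]).round(4))
E
```

```text
t: 16.3
tool_pos: [0.4937, -0.3008, 0.2249]
orientation: [0.99, 0.058, -0.007, -0.13]
ft_force: [-0.5, 1.1, -3.4]
grip_width: 0.0168
shift [-0.0011  0.0008 -0.0005] rot [ 0.01 -0.    0.09] T [ 0.4926 -0.3019  0.2252]
(0, 0, -0.01) [-0.      0.0026  0.0097]
(0, 0, -0.046) [-0.      0.0119  0.0444]
-0.3 21 [0.4813 0.4916] z [0.0818 0.0825]
-0.28 1159 [0.4824 0.499 ] z [0.0751 0.0822]
-0.26 899 [0.4802 0.4967] z [0.0744 0.077 ]
-0.24 964 [0.4774 0.4947] z [0.0744 0.0767]
-0.22 964 [0.4753 0.4923] z [0.0743 0.0766]
-0.2 985 [0.4727 0.49  ] z [0.0743 0.0766]
-0.18 1790 [0.4631 0.4904] z [0.0793 0.0825]
-0.16 972 [0.4542 0.4987] z [0.082  0.0829]
-0.14 217 [0.4668 0.4954] z [0.0817 0.0825]
```

View pics/wrist13.png

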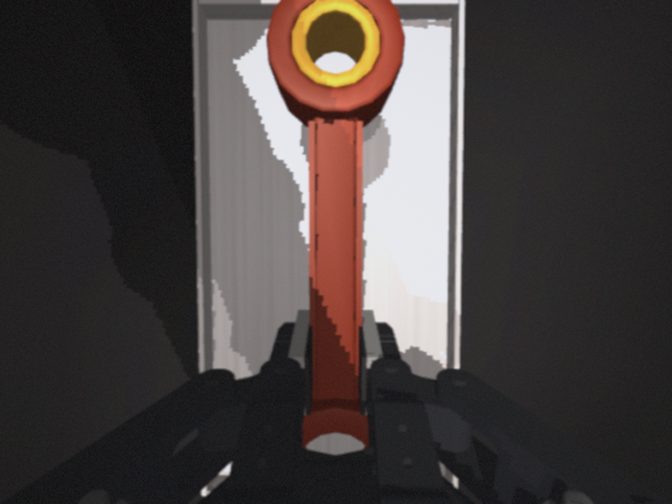

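View pics/top13.png

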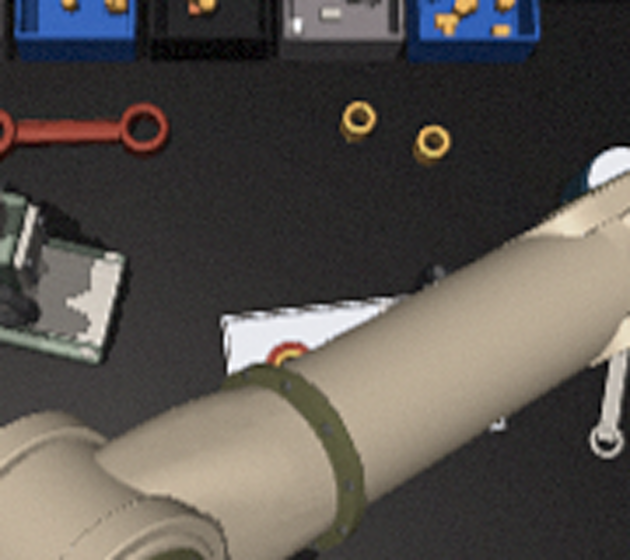

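```bash
python3 -m inch '[[0.01,0,0.0026,0.0097,0,0,0],[0.01,0,0.0052,0.0194,0,0,0],[0.01,0,0.0078,0.029,0,0,0],[0.01,0,0.0101,0.0377,0,0,0],[0.01,0,0.0115,0.043,0,0,0],[0.01,0,0.0115,0.043,0,0,0]]'; python3 - <<'E'
from h import *
s=status.state();print(s["tool_pos"],s["ft_force"],s["moment"])
p,d=cams.capture("wrist");X=Wwrist(d,s)
hsv=cv2.cvtColor(p,cv2.COLOR_RGB2HSV);H,S,V=[hsv[...,i].astype(int) for i in range(3)]
m=((H<9)|(H>174))&(S>120)&(V>50)&(X[...,0]<.53)&(X[...,0]>.4)&(X[...,2]>.01)&(X[...,2]<.12)
q=X[m];
for y0,y1 in((-.18,-.13),(-.25,-.2)):
    w=(q[:,1]>y0)&(q[:,1]<y1);print(np.percentile(q[w,2],[50,80,90]))
E
```

```text
t: 17.15
tool_pos: [0.4935, -0.3008, 0.18]
orientation: [0.99, 0.058, -0.008, -0.13]
ft_force: [0.6, -0.9, -3.8]
grip_width: 0.0164
[ 0.49349181 -0.30084389  0.17996534] [ 0.59274163 -0.91964858 -3.77883891] [-0.54496911 -0.0876913   0.02660431]
[0.03683195 0.03748391 0.03779601]
[0.02942274 0.03063734 0.0317793 ]
```

```bash
python3 -m inch '[[0.01,0,0.0004,0.0015,0,0,0],[0.01,0,0.0008,0.003,0,0,0],[0.01,0,0.0008,0.003,0,0,0]]'; python3 -m inch '[[0.01,0,0.0003,0.001,0,0,0],[0.01,0,0.0003,0.001,0,0,0]]'
```

```text
t: 17.58
tool_pos: [0.4936, -0.3009, 0.1772]
orientation: [0.99, 0.058, -0.007, -0.13]
ft_force: [0.2, -0.3, -3.9]
grip_width: 0.0165
t: 17.82
tool_pos: [0.4936, -0.3009, 0.1761]
orientation: [0.99, 0.058, -0.007, -0.13]
ft_force: [0.8, -0.2, -3.4]
grip_width: 0.0167
```

```bash
python3 -m inch '[[0.01,0,0.0003,0.001,0,0,0],[0.01,0,0.0003,0.001,0,0,0]]'
```

```text
t: 18.08
tool_pos: [0.4936, -0.3011, 0.1757]
orientation: [0.99, 0.058, -0.007, -0.13]
ft_force: [-2.6, 0.6, 5.0]
grip_width: 0.0165
```

```bash
python3 -m inch '[[0.02,0,0,0,0,0,0],[0.03,0,0,0,0,0,0],[0.045,0,0,0,0,0,0],[0.045,0,0,0,0,0,0]]'; python3 - <<'E'
from h import *
dw((0,0,.05),(0,0,.2))
p,d=cams.capture("wrist");cv2.imwrite("pics/wrist14.png",p[:,:,::-1])
E
```

```text
t: 18.58
tool_pos: [0.4936, -0.3011, 0.1757]
orientation: [0.99, 0.058, -0.007, -0.13]
ft_force: [-0.9, 0.4, -0.1]
grip_width: 0.0453
(0, 0, 0.05) [ 0.     -0.013  -0.0483]
(0, 0, 0.2) [ 0.0002 -0.0518 -0.1932]
```

View pics/wrist14.png

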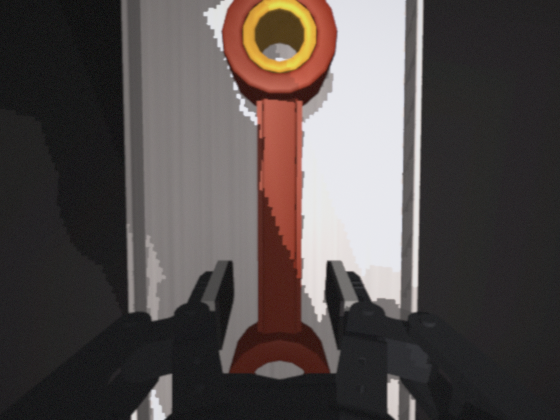

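```bash
python3 -m inch '[[0.045,0,-0.005,-0.019,0,0,0],[0.045,0,-0.013,-0.048,0,0,0],[0.045,0,-0.026,-0.097,0,0,0],[0.045,0,-0.039,-0.145,0,0,0],[0.045,0,-0.052,-0.193,0,0,0],[0.045,0,-0.052,-0.193,0,0,0]]'; python3 - <<'E'
from h import *
for n in("wrist","top","side"):
    s=status.state();p,d=cams.capture(n)
    np.savez(f"pics/{n}15.npz",p=p,d=d,pos=s["tool_pos"],q=s["orientation"])
    cv2.imwrite(f"pics/{n}15.png",p[:,:,::-1])
    if n=="wrist":
        X=Wwrist(d,s);hsv=cv2.cvtColor(p,cv2.COLOR_RGB2HSV);H,S,V=[hsv[...,i].astype(int) for i in range(3)]
        m=((H<9)|(H>174))&(S>120)&(V>50)&(X[...,0]<.56)&(X[...,0]>.4)&(X[...,1]<-.1)&(X[...,2]<.1)
        q=X[m];a=np.radians(96.6);u=np.array([np.cos(a),np.sin(a)]);t=(q[:,:2]-[.484,-.227])@u
        for k in np.arange(-.1,.1,.02):
            w=(t>k)&(t<k+.02)
            if w.sum()>10: print(k.round(2),w.sum(),np.median(q[w],0).round(4))
E
```

```text
t: 19.38
tool_pos: [0.4932, -0.3022, 0.381]
orientation: [0.99, 0.058, -0.004, -0.128]
ft_force: [-0.1, -0.3, -0.2]
grip_width: 0.0448
-0.1 446 [ 0.4957 -0.3146  0.0327]
-0.08 329 [ 0.4851 -0.2962  0.0331]
-0.06 422 [ 0.4906 -0.2793  0.0301]
-0.04 287 [ 0.4884 -0.2567  0.0252]
-0.02 302 [ 0.4862 -0.2367  0.0252]
0.0 287 [ 0.4838 -0.217   0.0252]
0.02 304 [ 0.4816 -0.1973  0.0251]
0.04 406 [ 0.4791 -0.1748  0.0308]
0.06 280 [ 0.4853 -0.159   0.0331]
0.08 295 [ 0.4746 -0.1376  0.0331]
```

View pics/wrist15.png

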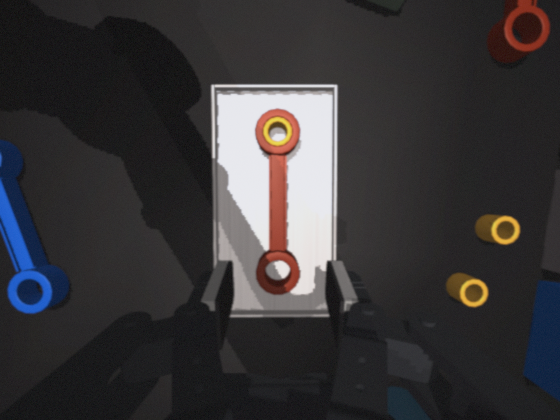

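View pics/top15.png

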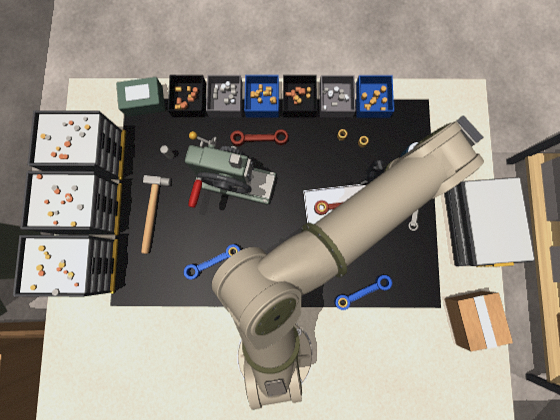

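View pics/side15.png

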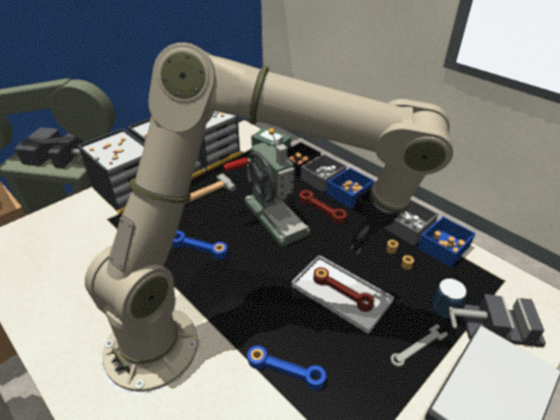

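```bash
python3 -c "
from h import *
p=np.load('pics/top15.npz');X=W('top',p['d'])
print('knob',X[135,193], 'expected',pw(.134,-.043,.28))
from bench import ticket
print(ticket.job_done())"
```

```text
knob [0.63282316 0.22262084 0.29227614] expected [0.63496291 0.22514049 0.28      ]
the job is handed in; nothing more can be done
None
```

The job is done and handed in at about 19.5 s of the 61 s allowed, in the order you asked.

- **Pawl:** I pushed the knob over with the closed fingers. The last check put it at about (0.633, 0.223), with the top of the ball at 0.292 m. That matches the pawl resting on its pin.
- **Ram:** I turned the handwheel back with the jaws loosely around the handle. The handle measured 0.10 rad before and 1.98 rad after letting go, about 37 mm of lift. That leaves the pilot roughly 23 mm or more above the link, and the bore was seen open before I touched the link.
- **Link:** I gripped the shank, lifted it 6 mm and drew it straight out. I set it down until contact showed at about 8 N and released it. It lies flat in the tray with both eye tops at 0.033 m, and is centred to within a few millimetres.
- **Other things:** In the last pictures I saw no change in the other items. The grease tin was partly hidden by the arm in the top view, but the side view showed it in place. The gripper was well clear of everything.

The gripper read about 1.8 mm less than the true width on both the handle and the shank, so I took that as pad give. While turning the wheel, the force reached about 20 N for a moment near 0.4 rad, then fell to a few newtons. I found no failed or contradictory checks.

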